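# Return a tripped lab shaker to service

### The job

Put the tripped lab shaker back to work: check the end float of its drive shaft by pulling the knurled hub out to its stop and then pushing it fully home again, take the spent black-lidded jar off the platform and stand it in the yellow tray, and stand every white-lidded jar from the bench upright in a clamp of its own. With all that done and the jars in place, push the blue overload-reset plunger through its full stroke and let it spring back, flip the red guard up until it stays open by itself, press the green start button beneath it, and close the guard again. Leave everything else on the bench where it is.

Things in the scene. Friction and masses are not known exactly. Their poses are not given: they have to be found in the camera images.
- shaker: Orbital shaker, fixed: white housing, 60 mm high. Origin on the bench under the centre of the platform; x away from the robot, y left, turned by up to 0.12 rad about z. Housing from x = -105 to 105, y = -110 to 245 mm. Platform with black mat, 206 x 206 mm, top at 75 mm, centred on the origin. Control panel left of it: plunger in front, guard behind. Drive shaft on the right side.
- clamp_0 (a point): Centre of the floor of jar clamp 0 (77 mm above the bench), at shaker x, y = -50, -50 mm. A clamp is a steel disc with four upright prongs 29 mm high at the diagonals, 33 mm from the centre at the foot, flaring to 36 mm at the tips; a jar (radius 29 mm) is set down into it from above.
- clamp_1 (a point): Centre of the floor of jar clamp 1 (77 mm above the bench), at shaker x, y = -50, +50 mm. A clamp is a steel disc with four upright prongs 29 mm high at the diagonals, 33 mm from the centre at the foot, flaring to 36 mm at the tips; a jar (radius 29 mm) is set down into it from above.
- clamp_2 (a point): Centre of the floor of jar clamp 2 (77 mm above the bench), at shaker x, y = +50, -50 mm. A clamp is a steel disc with four upright prongs 29 mm high at the diagonals, 33 mm from the centre at the foot, flaring to 36 mm at the tips; a jar (radius 29 mm) is set down into it from above.
- clamp_3 (a point): Centre of the floor of jar clamp 3 (77 mm above the bench), at shaker x, y = +50, +50 mm. A clamp is a steel disc with four upright prongs 29 mm high at the diagonals, 33 mm from the centre at the foot, flaring to 36 mm at the tips; a jar (radius 29 mm) is set down into it from above.
- jar_0: Brown sample jar with white ribbed lid, 58 mm across and 66 mm tall, 0.11 to 0.21 kg, standing on the bench at the right; origin at the centre of its underside, z up along it. The lid is a cylinder 49 mm across from 44 to 66 mm above the origin; take it there from above (shoulder below it). Two to four of the jars are present (absent ones read None from the start to the end).
- jar_1: Brown sample jar with white ribbed lid, 58 mm across and 66 mm tall, 0.11 to 0.21 kg, standing on the bench at the right; origin at the centre of its underside, z up along it. The lid is a cylinder 49 mm across from 44 to 66 mm above the origin; take it there from above (shoulder below it). Two to four of the jars are present (absent ones read None from the start to the end).
- jar_2: Brown sample jar with white ribbed lid, 58 mm across and 66 mm tall, 0.11 to 0.21 kg, standing on the bench at the right; origin at the centre of its underside, z up along it. The lid is a cylinder 49 mm across from 44 to 66 mm above the origin; take it there from above (shoulder below it). Two to four of the jars are present (absent ones read None from the start to the end).
- jar_3: Brown sample jar with white ribbed lid, 58 mm across and 66 mm tall, 0.11 to 0.21 kg, standing on the bench at the right; origin at the centre of its underside, z up along it. The lid is a cylinder 49 mm across from 44 to 66 mm above the origin; take it there from above (shoulder below it). Two to four of the jars are present (absent ones read None from the start to the end).
- spent_jar: Spent jar: brown like the others and of the same size and shape, but with a black lid; it stands in clamp 1 of the shaker at the start.
- tray: Yellow square tray, fixed, 98 mm wide outside and 92 mm inside, walls 24 mm high, floor 3 mm thick, at the front on the left; origin under its centre on the bench.
- shaft (a joint): End float of the drive shaft in m: 0 fully home (inner stop), 0.010 pulled out to its outer stop; it grows along the shaker's -y direction. Starts somewhere between; friction of about 3 N holds it where it is left. Counts as out above 0.0085 and as home below 0.0015.
- hub (a point): Centre of the knurled steel hub on the end of the drive shaft: a cylinder 36 mm across and 30 mm long, axis along the shaker's y, 40 mm above the bench, at shaker x = -10, y = -145 mm when home. It can be gripped from above across its diameter (closing along the shaker's x). Moves with the shaft.
- plunger (a joint): Travel of the overload-reset plunger in m: 0 up, 0.014 fully pressed (straight down). A spring pushes it back with 2 N at the top and 7 N at the bottom. Counts as pressed through above 0.012.
- plunger_top (a point): Top centre of the blue plunger head, 21 mm across, 90 mm above the bench when up, at shaker x, y = -88, 188 mm; it moves with the plunger. Steel collar round the foot of the plunger, 65 mm above the bench, the only thing within 30 mm of it.
- guard (a joint): Angle of the red guard in rad: 0 closed, 1.5 fully open against its stop (up and back, away from the robot). It is over-centre: below about 1.0 rad it falls shut, above about 1.15 rad it falls open by itself and stays; the hinge is nearly free, the cover weighs 60 g.
- guard_hinge (a point): Middle of the guard's hinge line (along the shaker's y), 67 mm above the bench, at shaker x, y = 22, 188 mm. The hood reaches 70 mm from the hinge toward the robot when closed, is 54 mm wide and its top is 94.5 mm above the bench when closed.
- guard_fin (a point): Centre of the upright thumb fin on top of the guard near its front edge: 10 mm thick (along the shaker's y), 28 mm long, 25 mm high, to be pinched from above, fingers closing along the shaker's y. Closed: 52 mm in front of the hinge line and 40 mm above it. It turns about the hinge with the guard; fully open: 36 mm behind the hinge line, 55 mm above it, pointing away from the robot.
- start (a joint): Travel of the green start button in m: 0 up, 0.006 fully pressed (straight down, 5 N, springs back). Counts as pressed above 0.0045.
- start_top (a point): Top centre of the green start button, 24 mm across, 82 mm above the bench when up, 38 mm in front of the guard's hinge line; it is covered while the guard is closed.
- red_bottle: Bystander: dark red bottle with a black cap, 57 mm across, 140 mm tall, at the back on the right; origin under its centre.
- tape_roll: Bystander: roll of tape lying flat, 86 mm across, 20 mm high, at the back on the right; origin under its centre.
- carton: Bystander: small beige carton, 51 x 90 x 45 mm, at the front far right; origin under its centre.
- timer: Bystander: flat white timer, 65 x 65 x 18 mm, at the back on the right; origin under its centre.
Not all that is in view belongs to the job. What is shaped like the spent_jar but orange, pink or purple is not meant.

How it is judged:
By the outcome, as a careful person would: the job done as asked, in the order asked, and still so for the second after the job is handed in, with the robot touching nothing.
Of jar_0, jar_1, jar_2, jar_3 only 2 to 4 are there at a start; the rules pass over those that are not, and their reading is None.
At some moment in a run one of jar_0, jar_1, jar_2, jar_3 may be knocked a few centimetres aside while the robot is not near it.
It also fails if it takes over 208 s, if anything falls off the work surface, if the arm or the gripper's body presses on something with over 40 N, if the wrist force passes 120 N, or if a joint passes its speed limit or range.

### The arm

A 6-joint arm with a two-finger parallel gripper is mounted at the origin on a cart in front of the work surface, level with it; the furniture and walls round the work are solid. World frame = base frame: x ahead of the robot, y to its left, z up, the work surface at z = 0. Lengths are in m, angles in rad, forces in N, time in s.
With the tool pointing down it reaches from about 0.25 to 0.775 m from the base axis. Payload 4 kg.
Tool frame: the origin (TCP) lies at the centre of the arm's flange, where the gripper is bolted on; the fingertips stand 199 mm ahead of it and the grasp point (between the pads) lies 180 mm ahead of it (robot.tcp_to_tips is the z of the fingertips in the tool frame, in m); z points along the fingers, y is the line along which they close (so a half turn about z gives the same grasp; the last joint's range is limited). The gripper opens to 94 mm and grips with 3 to 60 N. Pads are 16 mm wide; open, the fingers measure 119 mm over their backs; the gripper's body (75 mm by 177 mm) begins 78 mm behind the grasp point.
Start: joints at [-1.345, 0.087, 1.371, -0, 1.684, -0.103], TCP at [0.178, -0.521, 0.405] pointing down, gripper open.
Joint ranges: [-3.1, 3.1], [-0.76, 2.03], [0.27, 2.55], [-1.08, 4.22], [0.17, 2.65], [-2.57, 2.57]. Speed limits (rad/s): [2.79, 2.79, 3.14, 3.14, 3.14, 3.14].

### API

Orientations are given as [roll, pitch, yaw] about the fixed x, y, z axes, in that order (R = Rz(yaw) Ry(pitch) Rx(roll)).
In Python, from bench import robot gives the robot as it stands.
- The arm moves only by the tool play_rows, never from a script. Its arguments are lists of equal length, an entry for each row: "translation": the shift along the tool's x, y, z scaled (see below), a list of three; "twist": the turn, a rotation vector about the tool's x, y, z scaled (see below), a list of three; "gripper": the opening, from -1 (shut) to 1 (fully open). A call has 1 to 8 rows; each row shifts and turns the commanded pose from where the row before left it, along the tool's axes as they then stand; what a row does not reach is not made up. The controller multiplies each number of a shift by 0.04 m and each number of a turn by 0.1 rad. A row lasts 1/10 s, in which the tool goes at most 50 mm and 8.59 degrees, less where a joint would pass 70% of its speed; a pose out of reach is approached as far as the arm can. A call with a number of a shift or a turn outside -1 to 1 is refused whole. A call with a gripper value outside its range is refused whole. The fingers move at their own pace and stop on an object; the grip force is fixed at half the most. Time passes only in rows, so rows that do not move let the fingers close. It gives the time, the measured TCP pose, the force, the opening and the grip force at its end, in the units of the state.
- robot.get_obs(): the state, without advancing time (a new reading comes with each control period).
- robot.snapshot(name): name is "scene" or "top" or "wrist"; returns the picture (420x560x3 uint8, red, green, blue); there is no depth.
- robot.camera_model(name): a dict with "camera_matrix" (3x3 intrinsics, pixels), "rvec" (rotation vector, rad) and "tvec" (3), from world to camera coordinates, as OpenCV has them. Camera axes: x right, y down, z forward; pixel columns grow to the right and rows downward; lengths in m; the calibration is good to about 2 mm. A picture is of the moment at which its call begins: read the wrist's pose just before it. camera_model takes no time and is no camera call; for the wrist camera it gives the pose at the moment of the call.
- robot.close_job(): hands the job in; it is judged then, once.
Trained networks look in the newest picture that a camera, given by its name, has taken for a name from the list of things; names that differ only in an ending like _2 or _b are one class to them, and where a whole thing is asked for, a point or a joint stands for the part that bears it (a point fixed in the world has none). Each returns a list of dicts, best first, with "score" (0 to 1); they miss things now and then, are a little off and sometimes report something else, mostly with a low value. They report only what shows in the picture. A call takes as long as a camera call. They do not tell look-alikes from the thing itself.
- robot.recognise(name, camera): "centre" ([x, y, z] in m, in world coordinates, good to about 4 mm: the middle of the surface that is visible of it).
- robot.spot_point(name, camera): "centre" ([x, y, z] in m, in world coordinates, good to about 4 mm: a listed point, or the origin of a listed thing).
The state is a dict: "time": time; "joint_positions": joint angles; "qvel": joint speeds; "joint_torque": joint torques, N m; "tool_pos": TCP position; "ee_rot": TCP orientation; "wrist_force": force on the tool from outside, world axes, zero at the start; "wrist_torque": the same for the moment, N m; "width": finger opening in m; "finger_force": force on a finger pad.
Only numpy, scipy, OpenCV 4.12 (cv2) and the standard library are available. Lean on these libraries where they do the work, as an engineer would, in place of code of your own. Each camera call takes 0.05 s, during which the arm holds its last target. There are 200 camera calls.

## Working session

There is one attempt and no reset: what is moved stays moved. The work goes in short steps, Python scripts to look and compute and a tool call to move; the robot and the scene stay as the last step left them, time stands still between calls to the robot, and variables do not carry over. Pictures are saved under pics/ and viewed, at most 14 in all, crops included, and the job is handed in when it is done.

Besides the shell and the picture viewer there is one more tool, called after ">>>" in YAML: its name, and indented under it one key for each argument. play_rows: Moves the arm, as the interface text tells. Its arguments: {"type":"object","properties":{"translation":{"type":"array","items":{"type":"array","items":{"type":"number","minimum":-1,"maximum":1}}},"twist":{"type":"array","items":{"type":"array","items":{"type":"number","minimum":-1,"maximum":1}}},"gripper":{"type":"array","items":{"type":"number"}}},"required":["translation","twist","gripper"]}

```bash
ls; mkdir -p pics
python3 - <<'E'
from bench import robot
import cv2
o=robot.get_obs();print(o['time'],o['tool_pos'],o['ee_rot'],o['width'])
for n in ['scene','top']:
    cv2.imwrite(f'pics/{n}0.png',robot.snapshot(n)[...,::-1])
for c in ['scene','top']:
  for n in ['shaker','clamp_0','clamp_1','clamp_2','clamp_3','jar_0','spent_jar','tray','hub','plunger_top','guard_hinge','guard_fin']:
    try: print(c,n,[(r['centre'].round(3).tolist() if hasattr(r['centre'],'round') else [round(v,3) for v in r['centre']],round(r['score'],2)) for r in robot.spot_point(n,c)][:6])
    except Exception as e: print(c,n,e)
print(robot.get_obs()['time'])
E
```

```text
pics
0.0 [ 0.17754421 -0.52043793  0.40351982] [-3.13945092e+00 -2.29257032e-04  3.28753543e-01] 0.09430802663190899
scene shaker [([0.519, 0.052, 0.0], 0.72)]
scene clamp_0 [([0.479, 0.1, 0.073], 0.8), ([0.463, -0.002, 0.077], 0.78), ([0.578, 0.091, 0.076], 0.66)]
scene clamp_1 [([0.479, 0.1, 0.073], 0.8), ([0.463, -0.002, 0.077], 0.78), ([0.578, 0.091, 0.076], 0.66)]
scene clamp_2 [([0.479, 0.1, 0.073], 0.8), ([0.463, -0.002, 0.077], 0.78), ([0.578, 0.091, 0.076], 0.66)]
scene clamp_3 [([0.479, 0.1, 0.073], 0.8), ([0.463, -0.002, 0.077], 0.78), ([0.578, 0.091, 0.076], 0.66)]
scene jar_0 [([0.583, -0.371, 0.004], 0.56), ([0.436, -0.245, -0.002], 0.41)]
scene spent_jar [([0.589, -0.27, 0.001], 0.59), ([0.476, 0.097, 0.077], 0.52), ([0.608, -0.172, 0.004], 0.52), ([0.515, 0.235, 0.108], 0.52), ([0.697, -0.258, -0.002], 0.51), ([0.427, -0.341, 0.001], 0.49)]
scene tray [([0.459, 0.357, 0.001], 0.56)]
scene hub [([0.434, -0.247, -0.005], 0.75)]
scene plunger_top [([0.453, 0.243, 0.09], 0.47), ([0.477, 0.102, 0.073], 0.38)]
scene guard_hinge [([0.564, 0.233, 0.065], 0.89), ([0.515, 0.234
[... 489 characters left out ...]
.58, 0.094, 0.077], 0.79), ([0.468, 0.002, 0.079], 0.65), ([0.474, 0.102, 0.075], 0.62)]
top clamp_3 [([0.568, -0.011, 0.075], 0.83), ([0.58, 0.094, 0.077], 0.79), ([0.468, 0.002, 0.079], 0.65), ([0.474, 0.102, 0.075], 0.62)]
top jar_0 [([0.438, -0.246, 0.004], 0.89), ([0.58, -0.373, -0.002], 0.75)]
top spent_jar [([0.473, 0.103, 0.077], 0.79), ([0.611, -0.167, -0.004], 0.68), ([0.589, -0.271, 0.001], 0.63), ([0.431, -0.342, -0.001], 0.6)]
top tray [([0.456, 0.356, 0.002], 0.92)]
top hub [([0.495, -0.1, 0.043], 0.57)]
top plunger_top [([0.496, -0.104, 0.043], 0.61), ([0.457, 0.242, 0.087], 0.4)]
top guard_hinge [([0.566, 0.238, 0.07], 0.75)]
top guard_fin [([0.711, -0.169, -0.002], 0.6)]
1.3
```

View pics/scene0.png

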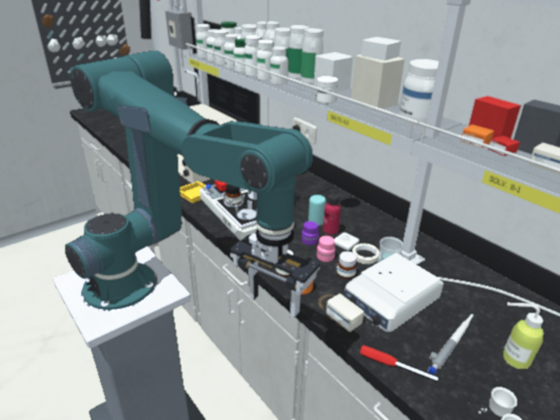

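View pics/top0.png

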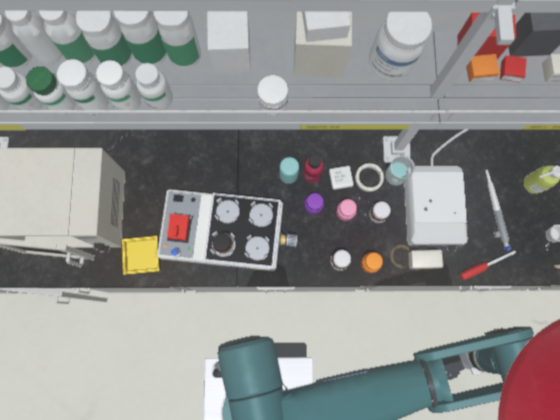

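The scene view shows the arm over the right side of the bench. In the top view:
- White lids are at about (342,259) and (381,211), so two jars are present.
- The black lid in clamp 1 is at (222,243).
- Look-alikes: orange at (372,262), pink at (347,209) and purple at (314,203). The red bottle (313,168) and the cyan one (289,170) aren't wanted either.
- Hub is at (290,240), plunger at (176,252), guard at (179,226) and tray at (141,255).

Next I'll fit the shaker pose and check these choices in one close crop.

```bash
cat > h.py <<'E'
from bench import robot
import numpy as np, cv2, json, os
from scipy.spatial.transform import Rotation as R
from scipy.optimize import least_squares
L=dict(clamp_0=(-50,-50),clamp_1=(-50,50),clamp_2=(50,-50),clamp_3=(50,50),plunger_top=(-88,188),guard_hinge=(22,188),shaker=(0,0),hub=(-10,-150))
def load(): return np.array(json.load(open('shaker.json')))
def S(x,y,p=None):  # shaker mm -> world m
    p=load() if p is None else p
    c,s=np.cos(p[2]),np.sin(p[2]); x=np.asarray(x)/1e3;y=np.asarray(y)/1e3
    return np.array([p[0]+c*x-s*y,p[1]+s*x+c*y])
def state():
    o=robot.get_obs(); print('t',round(o['time'],2),'tcp',np.round(o['tool_pos'],4),'rpy',np.round(o['ee_rot'],3),'w',round(o['width'],4),'F',np.round(o['wrist_force'],1)); return o
def go(xy,z,yaw,o=None):
    """total shift (tool frame units) and twist units to bring grasp pt xy, z with tool down and yaw"""
    o=o or robot.get_obs(); Rc=R.from_euler('xyz',o['ee_rot']); Rt=R.from_euler('xyz',[np.pi,0,yaw])
    d=np.array([xy[0],xy[1],z+.18])-o['tool_pos']
    print('shift if turned first',np.round(Rt.inv().apply(d)/.04,2),'shift in present frame',np.round(Rc.inv().apply(d)/.04,2),'twist',np.round((Rc.inv()*Rt).as_rotvec()/.1,2))
def see(n,c,k=6): return [(np.round(r['centre'],4).tolist(),round(r['score'],2)) for r in robot.spot_point(n,c)][:k]
E
python3 - <<'E'
from h import *
D=[('clamp_1',(.479,.1)),('clamp_0',(.463,-.002)),('clamp_3',(.578,.091)),('plunger_top',(.453,.243)),('guard_hinge',(.564,.233)),('shaker',(.519,.052)),
('shaker',(.521,.05)),('clamp_2',(.568,-.011)),('clamp_3',(.58,.094)),('clamp_0',(.468,.002)),('clamp_1',(.474,.102)),('plunger_top',(.457,.242)),('guard_hinge',(.566,.238))]
X=np.array([L[n] for n,_ in D]);W=np.array([w for _,w in D])
r=least_squares(lambda p:(S(X[:,0],X[:,1],p).T-W).ravel(),[.52,.05,.0],loss='soft_l1',f_scale=.004)
print(r.x,np.round(r.fun.reshape(-1,2)*1e3,1).tolist())
json.dump(r.x.tolist(),open('shaker.json','w'))
for n in L: print(n,S(*L[n]).round(4))
a=robot.snapshot('top');cv2.imwrite('pics/crop.png',cv2.resize(a[140:290,110:460,::-1],None,fx=2.28,fy=2.28,interpolation=cv2.INTER_CUBIC))
print(see('jar_0','top'))
go(S(-10,-150),.22,r.x[2]+np.pi/2)
E
```

```text
[ 0.52216518  0.0473197  -0.10569508] [[-1.3, 2.3], [4.2, 4.9], [-0.8, 0.8], [1.5, 0.6], [-0.1, -1.1], [3.2, -4.7], [1.2, -2.7], [-1.4, 3.3], [-2.8, -2.2], [-0.8, 0.9], [3.7, 0.3], [-2.5, 1.6], [-2.1, -6.1]]
clamp_0 [0.4672 0.0029]
clamp_1 [0.4777 0.1023]
clamp_2 [ 0.5666 -0.0077]
clamp_3 [0.5772 0.0918]
plunger_top [0.4545 0.2436]
guard_hinge [0.5639 0.2319]
shaker [0.5222 0.0473]
hub [ 0.4964 -0.1008]
[([0.436, -0.2454, 0.0032], 0.72), ([0.5823, -0.3723, -0.0018], 0.66)]
shift if turned first [11.28  6.82  0.12] shift in present frame [10.93 -7.36  0.12] twist [  0.     0.   -11.36]
```

View pics/crop.png

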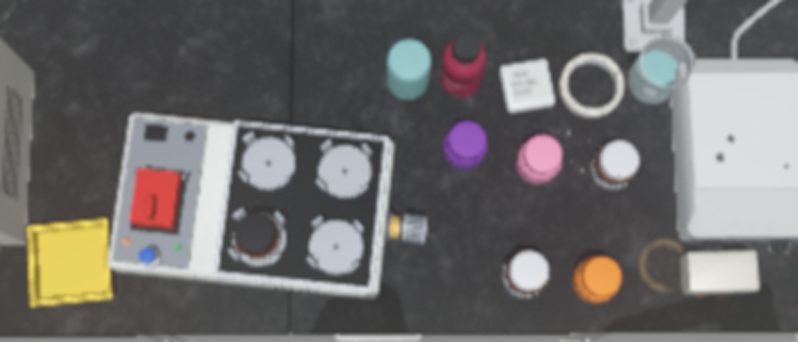

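The crop shows the black lid in clamp 1 at (258,237), white lids at (527,270) and (619,160), and the hub at (412,229). The coloured look-alikes are separate from these. I'll move over the hub.

>>> play_rows:
  translation:
    - [0,0,0]
    - [0,0,0]
    - [0,0,0]
    - [0,0,0]
    - [0,0,0]
    - [0,0,0]
    - [0,0,0]
    - [0,0,0]
  twist:
    - [0,0,-1]
    - [0,0,-1]
    - [0,0,-1]
    - [0,0,-1]
    - [0,0,-1]
    - [0,0,-1]
    - [0,0,-1]
    - [0,0,-1]
  gripper: [1,1,1,1,1,1,1,1]

```text
time: 2.2
tool_pos: [0.1776, -0.5205, 0.4047]
ee_rot: [3.142, 0.0, 1.133]
wrist_force: [0.3, -0.7, -0.2]
width: 0.0942
finger_force: 0.0
```

>>> play_rows:
  translation:
    - [0,0,0]
    - [0,0,0]
    - [0,0,0]
    - [0,0,0]
    - [0.9,0.55,0]
    - [0.9,0.55,0]
    - [0.9,0.55,0]
    - [0.9,0.55,0]
  twist:
    - [0,0,-1]
    - [0,0,-1]
    - [0,0,-1]
    - [0,0,-0.36]
    - [0,0,0]
    - [0,0,0]
    - [0,0,0]
    - [0,0,0]
  gripper: [1,1,1,1,1,1,1,1]

```text
time: 3.0
tool_pos: [0.281, -0.3853, 0.4047]
ee_rot: [3.141, 0.0, 1.464]
wrist_force: [1.6, 0.3, -0.3]
width: 0.094
finger_force: 0.0
```

>>> play_rows:
  translation:
    - [0.9,0.55,0]
    - [0.9,0.55,0]
    - [0.9,0.55,0]
    - [0.9,0.55,0]
    - [0.9,0.55,0]
    - [0.9,0.55,0]
    - [0.9,0.55,0]
    - [0.9,0.55,0]
  twist:
    - [0,0,0]
    - [0,0,0]
    - [0,0,0]
    - [0,0,0]
    - [0,0,0]
    - [0,0,0]
    - [0,0,0]
    - [0,0,0]
  gripper: [1,1,1,1,1,1,1,1]

```text
time: 3.8
tool_pos: [0.4865, -0.1173, 0.4049]
ee_rot: [3.141, 0.0, 1.465]
wrist_force: [0.4, -1.0, 0.1]
width: 0.0941
finger_force: 0.0
```

Run:
```python
from h import *
state()
a=robot.snapshot('wrist');cv2.imwrite('pics/w1.png',a[...,::-1])
for n in ['hub','clamp_0','clamp_2','shaker']: print(n,see(n,'wrist'))
go(S(-10,-150),.04,load()[2]+np.pi/2)
```

```text
t 3.8 tcp [ 0.4865 -0.1173  0.4049] rpy [3.141 0.    1.465] w 0.0941 F [ 0.4 -1.   0.1]
hub [([0.4958, -0.0978, 0.0434], 0.89)]
clamp_0 [([0.4656, 0.0004, 0.0774], 0.74), ([0.5665, -0.0073, 0.0777], 0.62)]
clamp_2 [([0.4656, 0.0004, 0.0774], 0.74), ([0.5665, -0.0073, 0.0777], 0.62)]
shaker [([0.517, 0.0472, -0.003], 0.98)]
shift if turned first [0.48 0.22 4.61] shift in present frame [0.48 0.22 4.61] twist [-0.01  0.01  0.  ]
```

View pics/w1.png

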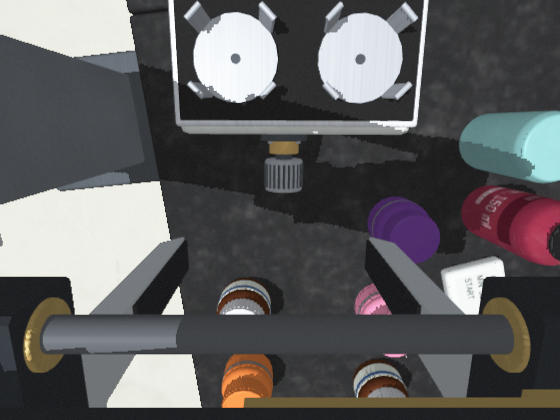

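The wrist view shows the hub at (283,174), the empty clamps at (235,58) and (360,58), and both white jars at the bottom. I'll go down and grip the hub.

>>> play_rows:
  translation:
    - [0.24,0.11,0.5]
    - [0.24,0.11,0.8]
    - [0,0,0.8]
    - [0,0,0.8]
    - [0,0,0.8]
    - [0,0,0.6]
    - [0,0,0.31]
    - [0,0,0]
  twist:
    - [0,0,0]
    - [0,0,0]
    - [0,0,0]
    - [0,0,0]
    - [0,0,0]
    - [0,0,0]
    - [0,0,0]
    - [0,0,0]
  gripper: [1,1,1,1,1,1,1,1]

```text
time: 4.85
tool_pos: [0.4955, -0.1017, 0.2186]
ee_rot: [-3.138, -0.0, 1.463]
wrist_force: [0.7, 0.0, -0.1]
width: 0.094
finger_force: 0.0
```

>>> play_rows:
  translation:
    - [0,0,0]
    - [0,0,0]
    - [0,0,0]
    - [0,0,0]
    - [0,0,0]
    - [0,0,0]
    - [0,0,0]
    - [0,0,0]
  twist:
    - [0,0,0]
    - [0,0,0]
    - [0,0,0]
    - [0,0,0]
    - [0,0,0]
    - [0,0,0]
    - [0,0,0]
    - [0,0,0]
  gripper: [-1,-1,-1,-1,-1,-1,-1,-1]

```text
time: 5.65
tool_pos: [0.4959, -0.1006, 0.2201]
ee_rot: [-3.138, 0.0, 1.465]
wrist_force: [-3.7, 0.4, 2.1]
width: 0.0355
finger_force: 30.0
```

>>> play_rows:
  translation:
    - [-0.05,0,0]
    - [-0.05,0,0]
    - [-0.05,0,0]
    - [-0.05,0,0]
    - [0,0,0]
  twist:
    - [0,0,0]
    - [0,0,0]
    - [0,0,0]
    - [0,0,0]
    - [0,0,0]
  gripper: [-1,-1,-1,-1,-1]

```text
time: 6.15
tool_pos: [0.495, -0.1078, 0.2201]
ee_rot: [-3.138, -0.003, 1.465]
wrist_force: [-4.1, 3.8, 5.0]
width: 0.0353
finger_force: 30.0
```

>>> play_rows:
  translation:
    - [-0.04,0,0]
    - [0,0,0]
  twist:
    - [0,0,0]
    - [0,0,0]
  gripper: [-1,-1]

```text
time: 6.35
tool_pos: [0.495, -0.1085, 0.2201]
ee_rot: [-3.138, -0.006, 1.465]
wrist_force: [-3.9, 8.2, 4.5]
width: 0.0354
finger_force: 30.0
```

>>> play_rows:
  translation:
    - [-0.04,0,0]
    - [0,0,0]
  twist:
    - [0,0,0]
    - [0,0,0]
  gripper: [-1,-1]

```text
time: 6.55
tool_pos: [0.4949, -0.1091, 0.2201]
ee_rot: [-3.138, -0.009, 1.465]
wrist_force: [-3.4, 10.9, 6.2]
width: 0.0352
finger_force: 30.0
```

>>> play_rows:
  translation:
    - [-0.04,0,0]
    - [0,0,0]
  twist:
    - [0,0,0]
    - [0,0,0]
  gripper: [-1,-1]

```text
time: 6.75
tool_pos: [0.4948, -0.1097, 0.2201]
ee_rot: [-3.138, -0.013, 1.465]
wrist_force: [-2.2, 15.9, 6.2]
width: 0.0352
finger_force: 30.0
```

At the outer stop: force climbs while the position stalls. I'll push it home.

>>> play_rows:
  translation:
    - [0.07,0,0]
    - [0.07,0,0]
    - [0.07,0,0]
    - [0.07,0,0]
    - [0.06,0,0]
    - [0,0,0]
  twist:
    - [0,0,0]
    - [0,0,0]
    - [0,0,0]
    - [0,0,0]
    - [0,0,0]
    - [0,0,0]
  gripper: [-1,-1,-1,-1,-1,-1]

```text
time: 7.35
tool_pos: [0.4958, -0.1005, 0.2201]
ee_rot: [-3.138, 0.002, 1.465]
wrist_force: [-5.2, -0.9, 3.4]
width: 0.0352
finger_force: 30.0
```

>>> play_rows:
  translation:
    - [0.05,0,0]
    - [0,0,0]
  twist:
    - [0,0,0]
    - [0,0,0]
  gripper: [-1,-1]

```text
time: 7.55
tool_pos: [0.496, -0.0986, 0.2201]
ee_rot: [-3.138, 0.002, 1.465]
wrist_force: [-5.8, -2.3, 2.5]
width: 0.0351
finger_force: 30.0
```

>>> play_rows:
  translation:
    - [0.05,0,0]
    - [0,0,0]
  twist:
    - [0,0,0]
    - [0,0,0]
  gripper: [-1,-1]

```text
time: 7.75
tool_pos: [0.4962, -0.0967, 0.2201]
ee_rot: [-3.138, 0.003, 1.465]
wrist_force: [-4.9, -2.8, 4.3]
width: 0.0354
finger_force: 30.0
```

>>> play_rows:
  translation:
    - [0.05,0,0]
    - [0,0,0]
  twist:
    - [0,0,0]
    - [0,0,0]
  gripper: [-1,-1]

```text
time: 7.95
tool_pos: [0.4963, -0.0959, 0.2201]
ee_rot: [-3.138, 0.007, 1.465]
wrist_force: [-6.2, -7.3, 3.2]
width: 0.0354
finger_force: 30.0
```

>>> play_rows:
  translation:
    - [0.04,0,0]
    - [0,0,0]
  twist:
    - [0,0,0]
    - [0,0,0]
  gripper: [-1,-1]

```text
time: 8.15
tool_pos: [0.4964, -0.0953, 0.2201]
ee_rot: [-3.138, 0.01, 1.465]
wrist_force: [-7.0, -10.5, 2.4]
width: 0.035
finger_force: 30.0
```

>>> play_rows:
  translation:
    - [0.04,0,0]
    - [0,0,0]
  twist:
    - [0,0,0]
    - [0,0,0]
  gripper: [-1,-1]

```text
time: 8.35
tool_pos: [0.4965, -0.0947, 0.2201]
ee_rot: [-3.138, 0.013, 1.464]
wrist_force: [-7.7, -13.6, 1.3]
width: 0.0353
finger_force: 30.0
```

>>> play_rows:
  translation:
    - [0,0,0]
    - [0,0,0]
    - [0,0,0]
    - [0,0,0]
    - [0,0,0]
    - [0,0,0]
    - [0,0,-0.5]
    - [0,0,-0.9]
  twist:
    - [0,0,0]
    - [0,0,0]
    - [0,0,0]
    - [0,0,0]
    - [0,0,0]
    - [0,0,0]
    - [0,0,0]
    - [0,0,0]
  gripper: [1,1,1,1,1,1,1,1]

```text
time: 9.15
tool_pos: [0.4966, -0.0903, 0.2737]
ee_rot: [-3.134, -0.001, 1.465]
wrist_force: [0.1, 0.2, -0.3]
width: 0.0933
finger_force: 0.0
```

>>> play_rows:
  translation:
    - [0,0,-0.9]
    - [0,0,-0.9]
    - [0,0,-0.9]
    - [0,0,-0.9]
    - [0,0,0]
  twist:
    - [0,0,0]
    - [0,0,0]
    - [0,0,0]
    - [0,0,0]
    - [0,0,0]
  gripper: [1,1,1,1,1]

```text
time: 9.65
tool_pos: [0.4981, -0.0907, 0.4269]
ee_rot: [3.13, 0.002, 1.465]
wrist_force: [0.6, -0.3, 0.8]
width: 0.094
finger_force: 0.0
```

>>> play_rows:
  translation:
    - [0.7,-0.2,0]
    - [0.7,-0.2,0]
    - [0.7,-0.2,0]
    - [0.5,-0.2,0]
    - [0,0,0]
  twist:
    - [0,0,0]
    - [0,0,0]
    - [0,0,0]
    - [0,0,0]
    - [0,0,0]
  gripper: [1,1,1,1,1]

```text
time: 10.15
tool_pos: [0.4762, 0.018, 0.4194]
ee_rot: [-3.14, -0.001, 1.469]
wrist_force: [0.1, -0.2, -0.4]
width: 0.094
finger_force: 0.0
```

Run:
```python
from h import *
state()
a=robot.snapshot('wrist');cv2.imwrite('pics/w2.png',a[...,::-1])
for n in ['hub','clamp_0','spent_jar','shaker','plunger_top','guard_hinge','guard_fin','tray']: print(n,see(n,'wrist'))
robot.snapshot('top')
for n in ['jar_0','spent_jar','tray']: print(n,see(n,'top'))
go(S(-50,50),.22,load()[2]+np.pi/2)
```

```text
t 10.15 tcp [0.4762 0.018  0.4194] rpy [-3.140e+00 -1.000e-03  1.469e+00] w 0.094 F [ 0.1 -0.2 -0.4]
hub [([0.4964, -0.0908, 0.042], 0.69)]
clamp_0 [([0.4673, -0.0022, 0.0797], 0.8), ([0.5677, -0.0105, 0.0777], 0.79), ([0.5777, 0.0898, 0.0771], 0.77)]
spent_jar [([0.6103, -0.1715, 0.001], 0.87), ([0.479, 0.1007, 0.074], 0.86), ([0.5906, -0.2724, -0.0018], 0.69)]
shaker [([0.5159, 0.0432, 0.0003], 0.71)]
plunger_top []
guard_hinge []
guard_fin [([0.4779, 0.1025, 0.0735], 0.67)]
tray []
jar_0 [([0.5843, -0.3714, -0.0001], 0.75), ([0.435, -0.2442, 0.002], 0.59)]
spent_jar [([0.6087, -0.1654, -0.0026], 0.75), ([0.5876, -0.2682, 0.0003], 0.75), ([0.4747, 0.1046, 0.0754], 0.74), ([0.4318, -0.3389, 0.0004], 0.57)]
tray [([0.4553, 0.3575, -0.0003], 0.56)]
shift if turned first [ 2.15 -0.21  0.51] shift in present frame [ 2.15 -0.21  0.51] twist [ 0.    0.   -0.01]
```

View pics/w2.png

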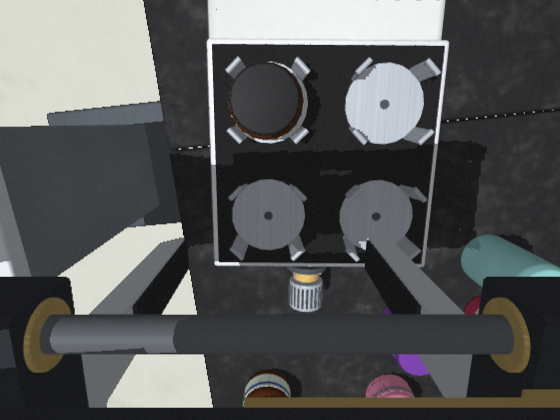

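The wrist view shows the black-lidded jar in clamp 1 at (268,99), empty clamp centres at (268,215), (376,216) and (384,104), and the hub at (306,291). I'll refine the shaker pose from the clamp centres.

```bash
cat >> h.py <<'E'
def ray(cam,px,z,m=None):
    m=m or robot.camera_model(cam); Rm=cv2.Rodrigues(np.array(m['rvec'],float))[0]; t=np.ravel(m['tvec'])
    d=Rm.T@np.linalg.inv(np.array(m['camera_matrix']))@[px[0],px[1],1]; c=-Rm.T@t
    return c+d*(z-c[2])/d[2]
E
python3 - <<'E'
from h import *
P={'clamp_0':(268,215),'clamp_2':(376,216),'clamp_3':(384,104)}
W=np.array([ray('wrist',p,.077)[:2] for p in P.values()]);X=np.array([L[n] for n in P])
for n,w in zip(P,W): print(n,w.round(4),S(*L[n]).round(4))
print('spent lid',ray('wrist',(266,98),.143).round(4))
print('hub end', ray('wrist',(306,275),.05).round(4),S(-10,-130).round(4))
old=load()
q=least_squares(lambda p:(S(X[:,0],X[:,1],p).T-W).ravel(),old);print(q.x,q.fun.round(4),old)
new=.5*(q.x+old);json.dump(new.tolist(),open('shaker.json','w'));print(new)
go(S(-50,50),.142,new[2]+np.pi/2)
E
```

```text
clamp_0 [4.681e-01 1.000e-04] [0.4672 0.0029]
clamp_2 [ 0.5678 -0.0115] [ 0.5666 -0.0077]
clamp_3 [0.5789 0.0879] [0.5772 0.0918]
spent lid [0.4794 0.0994 0.143 ]
hub end [ 0.499  -0.0757  0.05  ] [ 0.4985 -0.0809]
[ 0.52358853  0.04395767 -0.11437792] [ 0.0001 -0.0001 -0.0003  0.0001  0.0001  0.    ] [ 0.52216518  0.0473197  -0.10569508]
[ 0.52287685  0.04563869 -0.1100365 ]
shift if turned first [ 2.12 -0.19  2.46] shift in present frame [ 2.12 -0.18  2.46] twist [0.   0.   0.04]
```

>>> play_rows:
  translation:
    - [0.7,-0.06,0]
    - [0.7,-0.06,0]
    - [0.72,-0.07,0]
    - [0,0,0.6]
    - [0,0,0.8]
    - [0,0,0.7]
    - [0,0,0.36]
    - [0,0,0]
  twist:
    - [0,0,0]
    - [0,0,0]
    - [0,0,0]
    - [0,0,0]
    - [0,0,0]
    - [0,0,0]
    - [0,0,0]
    - [0,0,0]
  gripper: [1,1,1,1,1,1,1,1]

```text
time: 11.6
tool_pos: [0.4777, 0.1011, 0.3195]
ee_rot: [-3.137, 0.001, 1.465]
wrist_force: [0.6, 0.6, 1.3]
width: 0.0937
finger_force: 0.0
```

>>> play_rows:
  translation:
    - [0,0,0]
    - [0,0,0]
    - [0,0,0]
    - [0,0,0]
    - [0,0,0]
    - [0,0,0]
    - [0,0,0]
    - [0,0,0]
  twist:
    - [0,0,0]
    - [0,0,0]
    - [0,0,0]
    - [0,0,0]
    - [0,0,0]
    - [0,0,0]
    - [0,0,0]
    - [0,0,0]
  gripper: [-1,-1,-1,-1,-1,-1,-1,-1]

```text
time: 12.4
tool_pos: [0.478, 0.1012, 0.3221]
ee_rot: [-3.141, 0.0, 1.465]
wrist_force: [-2.7, -0.1, 3.5]
width: 0.0483
finger_force: 30.0
```

>>> play_rows:
  translation:
    - [0,0,-0.4]
    - [0,0,-0.6]
    - [0,0,-0.7]
    - [0,0,-0.6]
    - [0,0,0]
  twist:
    - [0,0,0]
    - [0,0,0]
    - [0,0,0]
    - [0,0,0]
    - [0,0,0]
  gripper: [-1,-1,-1,-1,-1]

```text
time: 12.9
tool_pos: [0.4789, 0.1012, 0.4173]
ee_rot: [3.134, -0.001, 1.465]
wrist_force: [-0.1, 1.5, -1.4]
width: 0.0484
finger_force: 30.0
```

>>> play_rows:
  translation:
    - [0.5,-0.1,0]
    - [0.9,-0.18,0]
    - [0.95,-0.18,0]
    - [0.95,-0.18,0]
    - [0.95,-0.18,0]
    - [0.95,-0.18,0]
    - [0.7,-0.14,0]
    - [0.41,-0.08,0]
  twist:
    - [0,0,0]
    - [0,0,0]
    - [0,0,0]
    - [0,0,0]
    - [0,0,0]
    - [0,0,0]
    - [0,0,0]
    - [0,0,0]
  gripper: [-1,-1,-1,-1,-1,-1,-1,-1]

```text
time: 13.7
tool_pos: [0.4559, 0.3594, 0.411]
ee_rot: [-3.139, 0.002, 1.467]
wrist_force: [-0.2, -0.3, -1.3]
width: 0.049
finger_force: 30.0
```

Run:
```python
from h import *
state()
robot.snapshot('wrist');robot.snapshot('top')
for c in ['wrist','top']:
  for n in ['tray','spent_jar','jar_0']: print(c,n,see(n,c,4))
go([.456,.357],.0705,load()[2]+np.pi/2)
```

```text
t 13.7 tcp [0.4559 0.3594 0.411 ] rpy [-3.139e+00  2.000e-03  1.467e+00] w 0.049 F [-0.2 -0.3 -1.3]
wrist tray []
wrist spent_jar [([0.4575, 0.3597, 0.1627], 0.89)]
wrist jar_0 []
top tray [([0.4556, 0.3577, 0.0035], 0.56)]
top spent_jar [([0.5859, -0.2685, 0.0003], 0.87), ([0.6103, -0.1684, -0.0042], 0.82), ([0.4324, -0.3418, -0.0026], 0.75), ([0.4547, 0.3621, 0.1646], 0.52)]
top jar_0 [([0.4357, -0.2477, 0.0059], 0.63), ([0.5802, -0.37, -0.0022], 0.58)]
shift if turned first [ 0.02 -0.02  4.09] shift in present frame [ 0.02 -0.02  4.09] twist [0.   0.   0.02]
```

>>> play_rows:
  translation:
    - [0,0,0.6]
    - [0,0,0.8]
    - [0,0,0.8]
    - [0,0,0.8]
    - [0,0,0.6]
    - [0,0,0.3]
    - [0,0,0.15]
    - [0,0,0]
  twist:
    - [0,0,0]
    - [0,0,0]
    - [0,0,0]
    - [0,0,0]
    - [0,0,0]
    - [0,0,0]
    - [0,0,0]
    - [0,0,0]
  gripper: [-1,-1,-1,-1,-1,-1,-1,-1]

```text
time: 14.9
tool_pos: [0.4567, 0.357, 0.252]
ee_rot: [3.141, 0.0, 1.464]
wrist_force: [-0.4, -0.0, -0.3]
width: 0.0489
finger_force: 30.0
```

>>> play_rows:
  translation:
    - [0,0,0]
    - [0,0,0]
  twist:
    - [0,0,0]
    - [0,0,0]
  gripper: [-1,-1]

```text
time: 15.1
tool_pos: [0.457, 0.3576, 0.2537]
ee_rot: [3.139, -0.002, 1.465]
wrist_force: [0.7, 0.3, -2.0]
width: 0.0482
finger_force: 30.0
```

>>> play_rows:
  translation:
    - [0,0,0.06]
    - [0,0,0.06]
    - [0,0,0]
    - [0,0,0]
  twist:
    - [0,0,0]
    - [0,0,0]
    - [0,0,0]
    - [0,0,0]
  gripper: [-1,-1,-1,-1]

```text
time: 15.5
tool_pos: [0.4567, 0.3575, 0.2481]
ee_rot: [3.14, -0.001, 1.465]
wrist_force: [0.1, -0.6, 2.9]
width: 0.0483
finger_force: 30.0
```

>>> play_rows:
  translation:
    - [0,0,0.03]
    - [0,0,0]
  twist:
    - [0,0,0]
    - [0,0,0]
  gripper: [-1,-1]

```text
time: 15.7
tool_pos: [0.4567, 0.3575, 0.248]
ee_rot: [3.14, -0.001, 1.465]
wrist_force: [-1.6, -1.8, 7.7]
width: 0.0484
finger_force: 30.0
```

>>> play_rows:
  translation:
    - [0,0,0]
    - [0,0,0]
    - [0,0,0]
    - [0,0,0]
    - [0,0,0]
    - [0,0,-0.5]
    - [0,0,-0.8]
    - [0,0,-0.9]
  twist:
    - [0,0,0]
    - [0,0,0]
    - [0,0,0]
    - [0,0,0]
    - [0,0,0]
    - [0,0,0]
    - [0,0,0]
    - [0,0,0]
  gripper: [1,1,1,1,1,1,1,1]

```text
time: 16.5
tool_pos: [0.4561, 0.3571, 0.3331]
ee_rot: [-3.139, 0.002, 1.465]
wrist_force: [1.5, -0.5, -0.3]
width: 0.0937
finger_force: 0.0
```

>>> play_rows:
  translation:
    - [0,0,-0.9]
    - [0,0,-0.9]
    - [-0.5,0,0]
    - [-0.9,0.07,0]
    - [-0.95,0.07,0]
    - [-0.95,0.07,0]
    - [-0.95,0.07,0]
    - [-0.95,0.07,0]
  twist:
    - [0,0,0]
    - [0,0,0]
    - [0,0,0]
    - [0,0,0]
    - [0,0,0]
    - [0,0,0]
    - [0,0,0]
    - [0,0,0]
  gripper: [1,1,1,1,1,1,1,1]

```text
time: 17.3
tool_pos: [0.448, 0.1476, 0.4058]
ee_rot: [3.141, 0.0, 1.465]
wrist_force: [-0.1, -0.4, 0.5]
width: 0.0939
finger_force: 0.0
```

>>> play_rows:
  translation:
    - [-0.95,0.07,0]
    - [-0.95,0.07,0]
    - [-0.95,0.07,0]
    - [-0.95,0.07,0]
    - [-0.95,0.07,0]
    - [-0.95,0.07,0]
    - [-0.95,0.07,0]
    - [-0.95,0.07,0]
  twist:
    - [0,0,0]
    - [0,0,0]
    - [0,0,0]
    - [0,0,0]
    - [0,0,0]
    - [0,0,0]
    - [0,0,0]
    - [0,0,0]
  gripper: [1,1,1,1,1,1,1,1]

```text
time: 18.1
tool_pos: [0.438, -0.1572, 0.4059]
ee_rot: [3.141, 0.0, 1.465]
wrist_force: [1.2, -0.7, -0.2]
width: 0.0943
finger_force: 0.0
```

>>> play_rows:
  translation:
    - [-0.95,0.07,0]
    - [-0.5,0.07,0]
    - [0,0,0]
    - [0,0,0]
  twist:
    - [0,0,0]
    - [0,0,0]
    - [0,0,0]
    - [0,0,0]
  gripper: [1,1,1,1]

```text
time: 18.5
tool_pos: [0.4378, -0.214, 0.4056]
ee_rot: [-3.141, -0.001, 1.464]
wrist_force: [0.7, 0.5, -0.2]
width: 0.0939
finger_force: 0.0
```

Run:
```python
from h import *
state()
a=robot.snapshot('wrist');cv2.imwrite('pics/w3.png',a[...,::-1]);robot.snapshot('top')
for c in ['wrist','top']:
  for n in ['jar_0','spent_jar']: print(c,n,see(n,c,4))
go([.436,-.246],.065,load()[2]+np.pi/2)
```

```text
t 18.5 tcp [ 0.4378 -0.214   0.4056] rpy [-3.141e+00 -1.000e-03  1.464e+00] w 0.0939 F [ 0.7  0.5 -0.2]
wrist jar_0 [([0.4409, -0.2475, -0.0022], 0.72)]
wrist spent_jar [([0.4297, -0.3423, -0.0003], 0.82), ([0.6089, -0.1678, 0.0025], 0.78), ([0.5911, -0.2678, -0.0027], 0.71)]
top jar_0 []
top spent_jar [([0.6089, -0.1647, -0.0037], 0.7), ([0.4546, 0.3613, -0.0003], 0.68), ([0.5893, -0.2688, 0.0002], 0.59), ([0.4325, -0.3407, 0.0009], 0.44)]
shift if turned first [-0.82  0.04  4.03] shift in present frame [-0.82  0.03  4.03] twist [0.   0.   0.06]
```

View pics/w3.png

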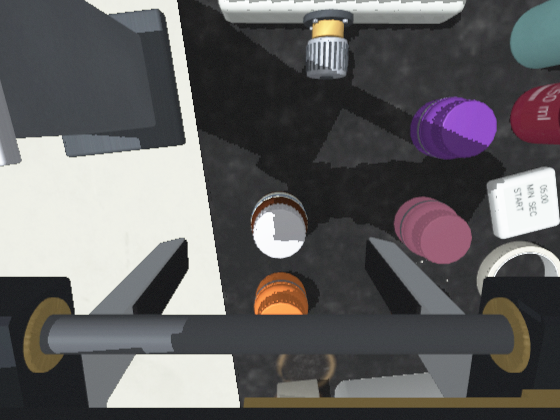

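The white lid is at (279,232) and the orange look-alike at (281,298). I'll compute the lid's position from the pixel.

Run:
```python
from h import *
p=ray('wrist',(279,232),.066);print(p.round(4))
q=np.mean([p[:2],[.4409,-.2475],[.436,-.246]],axis=0);print(q)
go(q,.065,load()[2]+np.pi/2)
```

```text
[ 0.4379 -0.2452  0.066 ]
[ 0.43825093 -0.24624674]
shift if turned first [-0.82  0.1   4.03] shift in present frame [-0.82  0.09  4.03] twist [0.   0.   0.06]
```

>>> play_rows:
  translation:
    - [-0.4,0.05,0]
    - [-0.42,0.04,0]
    - [0,0,0.8]
    - [0,0,0.9]
    - [0,0,0.9]
    - [0,0,0.8]
    - [0,0,0.4]
    - [0,0,0.23]
  twist:
    - [0,0,0]
    - [0,0,0]
    - [0,0,0]
    - [0,0,0]
    - [0,0,0]
    - [0,0,0]
    - [0,0,0]
    - [0,0,0]
  gripper: [1,1,1,1,1,1,1,1]

```text
time: 19.6
tool_pos: [0.4373, -0.2479, 0.2423]
ee_rot: [-3.138, -0.001, 1.464]
wrist_force: [0.3, 0.1, -0.6]
width: 0.0936
finger_force: 0.0
```

>>> play_rows:
  translation:
    - [0,0,0]
    - [0,0,0]
    - [0,0,0]
    - [0,0,0]
    - [0,0,0]
    - [0,0,0]
    - [0,0,0]
    - [0,0,0]
  twist:
    - [0,0,0]
    - [0,0,0]
    - [0,0,0]
    - [0,0,0]
    - [0,0,0]
    - [0,0,0]
    - [0,0,0]
    - [0,0,0]
  gripper: [1,-1,-1,-1,-1,-1,-1,-1]

```text
time: 20.4
tool_pos: [0.4378, -0.2469, 0.2449]
ee_rot: [-3.141, 0.0, 1.465]
wrist_force: [-1.6, 0.2, 1.0]
width: 0.0486
finger_force: 30.0
```

>>> play_rows:
  translation:
    - [0,0,-0.4]
    - [0,0,-0.8]
    - [0,0,-0.9]
    - [0,0,-0.9]
    - [0,0,-0.9]
    - [0,0,-0.5]
    - [0,0,0]
    - [0,0,0]
  twist:
    - [0,0,0]
    - [0,0,0]
    - [0,0,0]
    - [0,0,0]
    - [0,0,0]
    - [0,0,0]
    - [0,0,0]
    - [0,0,0]
  gripper: [-1,-1,-1,-1,-1,-1,-1,-1]

```text
time: 21.2
tool_pos: [0.438, -0.2469, 0.4196]
ee_rot: [-3.141, -0.001, 1.465]
wrist_force: [-0.4, 0.3, -2.9]
width: 0.0487
finger_force: 30.0
```

Run:
```python
from h import *
o=state()
robot.snapshot('wrist');print(see('jar_0','wrist',3),o['tool_pos'][2]-.245)
go(S(-50,-50),.23,load()[2]+np.pi/2)
```

```text
t 21.2 tcp [ 0.438  -0.2469  0.4196] rpy [-3.141e+00 -1.000e-03  1.465e+00] w 0.0487 F [-0.4  0.3 -2.9]
[([0.5853, -0.3707, 0.0025], 0.89), ([0.4391, -0.2464, 0.1736], 0.65)] 0.17457342437569223
shift if turned first [6.25 0.06 0.2 ] shift in present frame [6.25 0.09 0.22] twist [-0.04 -0.02  0.04]
```

>>> play_rows:
  translation:
    - [0.5,0.01,0]
    - [0.9,0.01,0]
    - [0.95,0.01,0]
    - [0.95,0.01,0]
    - [0.95,0.01,0]
    - [0.95,0.01,0]
    - [0.7,0.01,0]
    - [0.35,0.01,0]
  twist:
    - [0,0,0]
    - [0,0,0]
    - [0,0,0]
    - [0,0,0]
    - [0,0,0]
    - [0,0,0]
    - [0,0,0]
    - [0,0,0]
  gripper: [-1,-1,-1,-1,-1,-1,-1,-1]

```text
time: 22.1
tool_pos: [0.4674, 0.0036, 0.4183]
ee_rot: [-3.137, -0.001, 1.468]
wrist_force: [1.2, -0.7, -1.0]
width: 0.0483
finger_force: 30.0
```

>>> play_rows:
  translation:
    - [0,0,0]
    - [0,0,0]
  twist:
    - [0,0,0]
    - [0,0,0]
  gripper: [-1,-1]

```text
time: 22.3
tool_pos: [0.4675, 0.0012, 0.4191]
ee_rot: [-3.139, 0.001, 1.465]
wrist_force: [0.8, -0.2, -2.0]
width: 0.048
finger_force: 30.0
```

Run:
```python
from h import *
o=state()
a=robot.snapshot('wrist');cv2.imwrite('pics/w4.png',a[...,::-1])
print(see('jar_0','wrist',3),see('clamp_0','wrist'))
print([S(*L[f'clamp_{i}']).round(4).tolist() for i in range(4)])
go(S(-50,-50),.145,load()[2]+np.pi/2)
```

```text
t 22.3 tcp [0.4675 0.0012 0.4191] rpy [-3.139e+00  1.000e-03  1.465e+00] w 0.048 F [ 0.8 -0.2 -2. ]
[([0.4701, 0.0026, 0.1734], 0.95)] [([0.5674, -0.0108, 0.0827], 0.87), ([0.5782, 0.0896, 0.0719], 0.75), ([0.4664, 0.0043, 0.0806], 0.74), ([0.4814, 0.1007, 0.0732], 0.73)]
[[0.4677, 0.0014], [0.4787, 0.1008], [0.5671, -0.0095], [0.5781, 0.0898]]
shift if turned first [ 0.03 -0.    2.38] shift in present frame [0.03 0.   2.38] twist [-0.01  0.    0.03]
```

View pics/w4.png

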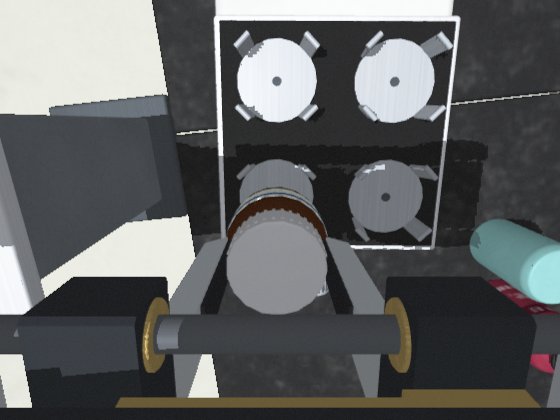

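The held jar's white lid is at (277,266). The clamp holes are at (277,81), (395,82) and (386,197). I'll compare the lid with clamp 0.

Run:
```python
from h import *
P={'clamp_1':(277,81),'clamp_3':(395,82),'clamp_2':(386,197)}
w={n:ray('wrist',p,.077)[:2] for n,p in P.items()}
print({k:v.round(4) for k,v in w.items()}, 'c0',(w['clamp_1']+w['clamp_2']-w['clamp_3']).round(4))
print('lid',ray('wrist',(277,266),.2405).round(4))
```

```text
{'clamp_1': array([0.4793, 0.101 ]), 'clamp_3': array([0.5791, 0.0894]), 'clamp_2': array([ 0.5679, -0.01  ])} c0 [0.4681 0.0017]
lid [0.4684 0.0013 0.2405]
```

>>> play_rows:
  translation:
    - [0,0,0.5]
    - [0,0,0.6]
    - [0,0,0.5]
    - [0,0,0.4]
    - [0,0,0.25]
    - [0,0,0.12]
    - [0,0,0]
    - [0,0,0]
  twist:
    - [0,0,0]
    - [0,0,0]
    - [0,0,0]
    - [0,0,0]
    - [0,0,0]
    - [0,0,0]
    - [0,0,0]
    - [0,0,0]
  gripper: [-1,-1,-1,-1,-1,-1,-1,-1]

```text
time: 23.25
tool_pos: [0.4679, 0.0011, 0.3268]
ee_rot: [3.14, 0.0, 1.464]
wrist_force: [-0.4, 0.5, -2.0]
width: 0.0483
finger_force: 30.0
```

>>> play_rows:
  translation:
    - [0,0,0.05]
    - [0,0,0]
    - [0,0,0]
  twist:
    - [0,0,0]
    - [0,0,0]
    - [0,0,0]
  gripper: [-1,-1,-1]

```text
time: 23.55
tool_pos: [0.4677, 0.0013, 0.3243]
ee_rot: [3.141, 0.0, 1.465]
wrist_force: [0.2, 0.3, -1.9]
width: 0.0486
finger_force: 30.0
```

>>> play_rows:
  translation:
    - [0,0,0.04]
    - [0,0,0]
    - [0,0,0]
  twist:
    - [0,0,0]
    - [0,0,0]
    - [0,0,0]
  gripper: [-1,-1,-1]

```text
time: 23.85
tool_pos: [0.4676, 0.0013, 0.3222]
ee_rot: [-3.141, 0.0, 1.465]
wrist_force: [-0.4, 0.2, -2.5]
width: 0.0483
finger_force: 30.0
```

>>> play_rows:
  translation:
    - [0,0,0.03]
    - [0,0,0]
    - [0,0,0]
  twist:
    - [0,0,0]
    - [0,0,0]
    - [0,0,0]
  gripper: [-1,-1,-1]

```text
time: 24.15
tool_pos: [0.4676, 0.0013, 0.3219]
ee_rot: [3.141, 0.0, 1.465]
wrist_force: [-2.8, 1.5, 4.0]
width: 0.0486
finger_force: 30.0
```

>>> play_rows:
  translation:
    - [0,0,0]
    - [0,0,0]
    - [0,0,0]
    - [0,0,0]
    - [0,0,0]
    - [0,0,-0.5]
    - [0,0,-0.8]
    - [0,0,-0.9]
  twist:
    - [0,0,0]
    - [0,0,0]
    - [0,0,0]
    - [0,0,0]
    - [0,0,0]
    - [0,0,0]
    - [0,0,0]
    - [0,0,0]
  gripper: [1,1,1,1,1,1,1,1]

```text
time: 24.95
tool_pos: [0.4674, 0.0013, 0.4088]
ee_rot: [-3.139, 0.0, 1.465]
wrist_force: [0.1, 0.1, -0.1]
width: 0.094
finger_force: 0.0
```

>>> play_rows:
  translation:
    - [-0.4,0.2,0]
    - [-0.8,0.35,0]
    - [-0.85,0.35,0]
    - [-0.85,0.35,0]
    - [-0.85,0.35,0]
    - [-0.85,0.35,0]
    - [-0.85,0.35,0]
    - [-0.85,0.35,0]
  twist:
    - [0,0,0]
    - [0,0,0]
    - [0,0,0]
    - [0,0,0]
    - [0,0,0]
    - [0,0,0]
    - [0,0,0]
    - [0,0,0]
  gripper: [1,1,1,1,1,1,1,1]

```text
time: 25.75
tool_pos: [0.5467, -0.2621, 0.4088]
ee_rot: [3.142, -0.0, 1.465]
wrist_force: [0.3, 0.3, 0.2]
width: 0.094
finger_force: 0.0
```

>>> play_rows:
  translation:
    - [-0.8,0.35,0]
    - [-0.6,0.35,0]
    - [-0.5,0.3,0]
    - [0,0,0]
    - [0,0,0]
  twist:
    - [0,0,0]
    - [0,0,0]
    - [0,0,0]
    - [0,0,0]
    - [0,0,0]
  gripper: [1,1,1,1,1]

```text
time: 26.25
tool_pos: [0.5781, -0.3403, 0.4083]
ee_rot: [-3.14, -0.001, 1.464]
wrist_force: [-0.6, -0.7, 0.7]
width: 0.0938
finger_force: 0.0
```

Run:
```python
from h import *
state()
a=robot.snapshot('wrist');cv2.imwrite('pics/w5.png',a[...,::-1]);robot.snapshot('top')
for c in ['wrist','top']:
  for n in ['jar_0']: print(c,n,see(n,c,4))
go([.583,-.372],.065,load()[2]+np.pi/2)
```

```text
t 26.25 tcp [ 0.5781 -0.3403  0.4083] rpy [-3.140e+00 -1.000e-03  1.464e+00] w 0.0938 F [-0.6 -0.7  0.7]
wrist jar_0 [([0.5838, -0.3729, 0.0017], 0.7)]
top jar_0 [([0.5833, -0.3732, -0.0009], 0.56), ([0.4706, 0.002, 0.0817], 0.56)]
shift if turned first [-0.8   0.22  4.12] shift in present frame [-0.8   0.21  4.12] twist [0.01 0.   0.05]
```

View pics/w5.png

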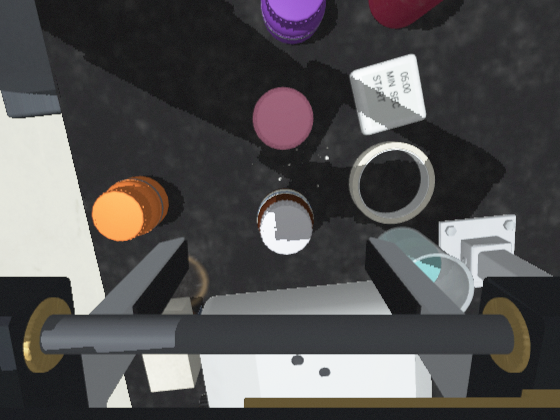

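The white lid is at (285,226), the tape roll at (392,182), a glass beaker at about (415,265) and a shelf post at (490,235). I'll check the clearances.

Run:
```python
from h import *
for n,p,z in [('lid',(285,226),.066),('beaker base',(405,255),.0),('beaker rim',(445,288),.09),('rim left',(418,290),.09),('post',(490,240),.0),('tape',(392,182),.02),('scale edge',(300,290),.06)]: print(n,ray('wrist',p,z).round(3))
q=np.mean([ray('wrist',(285,226),.066)[:2],[.5838,-.3729],[.5833,-.3732]],axis=0);print(q)
go(q,.065,load()[2]+np.pi/2)
```

```text
lid [ 0.584 -0.367  0.066]
beaker base [ 0.718 -0.436  0.   ]
beaker rim [ 0.723 -0.434  0.09 ]
rim left [ 0.698 -0.433  0.09 ]
post [ 0.814 -0.428  0.   ]
tape [ 0.699 -0.345  0.02 ]
scale edge [ 0.592 -0.437  0.06 ]
[ 0.58368912 -0.3710952 ]
shift if turned first [-0.78  0.23  4.12] shift in present frame [-0.78  0.22  4.12] twist [0.01 0.   0.05]
```

>>> play_rows:
  translation:
    - [-0.38,0.1,0]
    - [-0.38,0.13,0]
    - [0,0,0.8]
    - [0,0,0.9]
    - [0,0,0.9]
    - [0,0,0.8]
    - [0,0,0.4]
    - [0,0,0.31]
  twist:
    - [0,0,0]
    - [0,0,0]
    - [0,0,0]
    - [0,0,0]
    - [0,0,0]
    - [0,0,0]
    - [0,0,0]
    - [0,0,0]
  gripper: [1,1,1,1,1,1,1,1]

```text
time: 27.25
tool_pos: [0.584, -0.3708, 0.2438]
ee_rot: [-3.141, -0.001, 1.466]
wrist_force: [-0.3, 0.4, 0.1]
width: 0.094
finger_force: 0.0
```

>>> play_rows:
  translation:
    - [0,0,0]
    - [0,0,0]
    - [0,0,0]
    - [0,0,0]
    - [0,0,0]
    - [0,0,0]
    - [0,0,0]
    - [0,0,0]
  twist:
    - [0,0,0]
    - [0,0,0]
    - [0,0,0]
    - [0,0,0]
    - [0,0,0]
    - [0,0,0]
    - [0,0,0]
    - [0,0,0]
  gripper: [1,-1,-1,-1,-1,-1,-1,-1]

```text
time: 28.05
tool_pos: [0.5839, -0.3715, 0.2448]
ee_rot: [-3.141, 0.0, 1.465]
wrist_force: [-0.0, -0.0, 0.5]
width: 0.0489
finger_force: 30.0
```

>>> play_rows:
  translation:
    - [0,0,-0.4]
    - [0,0,-0.8]
    - [0,0,-0.9]
    - [0,0,-0.9]
    - [0,0,-0.9]
    - [0,0,-0.5]
    - [0,0,0]
    - [0,0,0]
  twist:
    - [0,0,0]
    - [0,0,0]
    - [0,0,0]
    - [0,0,0]
    - [0,0,0]
    - [0,0,0]
    - [0,0,0]
    - [0,0,0]
  gripper: [-1,-1,-1,-1,-1,-1,-1,-1]

```text
time: 28.85
tool_pos: [0.584, -0.3714, 0.4207]
ee_rot: [3.141, 0.0, 1.465]
wrist_force: [0.5, -0.2, -2.5]
width: 0.0484
finger_force: 30.0
```

Run:
```python
from h import *
o=state()
robot.snapshot('wrist');print(see('jar_0','wrist',3),o['tool_pos'][2]-.245)
go(S(50,-50),.24,load()[2]+np.pi/2)
```

```text
t 28.85 tcp [ 0.584  -0.3714  0.4207] rpy [3.141 0.    1.465] w 0.0484 F [ 0.5 -0.2 -2.5]
[([0.5848, -0.3701, 0.1767], 0.69)] 0.17573469226822447
shift if turned first [ 8.95 -1.41 -0.05] shift in present frame [ 8.95 -1.38 -0.03] twist [-0.04 -0.02  0.04]
```

>>> play_rows:
  translation:
    - [0.5,-0.08,0]
    - [0.9,-0.14,0]
    - [0.95,-0.15,0]
    - [0.95,-0.15,0]
    - [0.95,-0.15,0]
    - [0.95,-0.15,0]
    - [0.95,-0.15,0]
    - [0.95,-0.15,0]
  twist:
    - [0,0,0]
    - [0,0,0]
    - [0,0,0]
    - [0,0,0]
    - [0,0,0]
    - [0,0,0]
    - [0,0,0]
    - [0,0,0]
  gripper: [-1,-1,-1,-1,-1,-1,-1,-1]

```text
time: 29.75
tool_pos: [0.569, -0.0828, 0.4181]
ee_rot: [-3.137, -0.001, 1.465]
wrist_force: [-0.1, 0.6, -1.6]
width: 0.0485
finger_force: 30.0
```

>>> play_rows:
  translation:
    - [0.9,-0.13,0]
    - [0.6,-0.09,0]
    - [0.35,-0.05,0]
    - [0,0,0]
    - [0,0,0]
  twist:
    - [0,0,0]
    - [0,0,0]
    - [0,0,0]
    - [0,0,0]
    - [0,0,0]
  gripper: [-1,-1,-1,-1,-1]

```text
time: 30.25
tool_pos: [0.5667, -0.0102, 0.4197]
ee_rot: [-3.14, 0.001, 1.464]
wrist_force: [0.3, -0.4, -2.6]
width: 0.0485
finger_force: 30.0
```

Run:
```python
from h import *
o=state()
a=robot.snapshot('wrist');cv2.imwrite('pics/w6.png',a[...,::-1])
print(see('jar_0','wrist',3))
go(S(50,-50),.142,load()[2]+np.pi/2)
```

```text
t 30.25 tcp [ 0.5667 -0.0102  0.4197] rpy [-3.140e+00  1.000e-03  1.464e+00] w 0.0485 F [ 0.3 -0.4 -2.6]
[([0.4701, 0.0054, 0.0784], 0.75), ([0.5657, -0.0092, 0.1739], 0.57)]
shift if turned first [0.03 0.   2.45] shift in present frame [0.04 0.01 2.45] twist [-0.01  0.01  0.02]
```

View pics/w6.png

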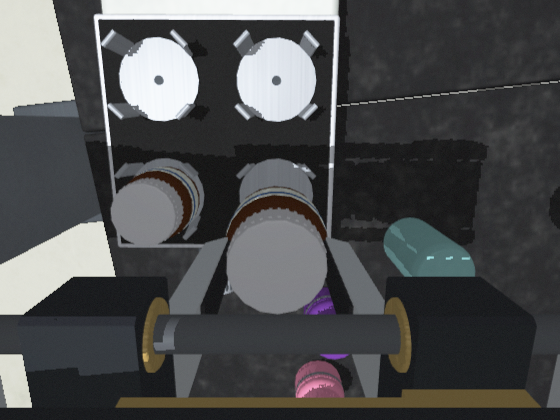

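The first jar stands in clamp 0 at (150,210). The held lid is at (277,266), above clamp 2, in the same alignment as before. I'll lower it, release and lift.

>>> play_rows:
  translation:
    - [0.03,0,0.5]
    - [0,0,0.6]
    - [0,0,0.5]
    - [0,0,0.4]
    - [0,0,0.25]
    - [0,0,0.14]
    - [0,0,0]
    - [0,0,0]
  twist:
    - [0,0,0]
    - [0,0,0]
    - [0,0,0]
    - [0,0,0]
    - [0,0,0]
    - [0,0,0]
    - [0,0,0]
    - [0,0,0]
  gripper: [-1,-1,-1,-1,-1,-1,-1,-1]

```text
time: 31.15
tool_pos: [0.567, -0.0087, 0.326]
ee_rot: [3.14, 0.0, 1.464]
wrist_force: [-0.0, -0.4, -1.0]
width: 0.0482
finger_force: 30.0
```

>>> play_rows:
  translation:
    - [0,0,0.06]
    - [0,0,0]
    - [0,0,0.03]
    - [0,0,0]
    - [0,0,0]
  twist:
    - [0,0,0]
    - [0,0,0]
    - [0,0,0]
    - [0,0,0]
    - [0,0,0]
  gripper: [-1,-1,-1,-1,-1]

```text
time: 31.65
tool_pos: [0.5669, -0.0084, 0.3218]
ee_rot: [3.141, 0.0, 1.465]
wrist_force: [-0.9, -0.2, 0.1]
width: 0.0487
finger_force: 30.0
```

>>> play_rows:
  translation:
    - [0,0,0]
    - [0,0,0]
    - [0,0,0]
    - [0,0,0]
    - [0,0,0]
    - [0,0,-0.5]
    - [0,0,-0.8]
    - [0,0,-0.8]
  twist:
    - [0,0,0]
    - [0,0,0]
    - [0,0,0]
    - [0,0,0]
    - [0,0,0]
    - [0,0,0]
    - [0,0,0]
    - [0,0,0]
  gripper: [1,1,1,1,1,1,1,1]

```text
time: 32.45
tool_pos: [0.5666, -0.0084, 0.4057]
ee_rot: [-3.14, 0.0, 1.465]
wrist_force: [0.8, -0.2, 0.1]
width: 0.0936
finger_force: 0.0
```

>>> play_rows:
  translation:
    - [0.5,-0.3,0]
    - [0.8,-0.45,0]
    - [0.85,-0.5,0]
    - [0.85,-0.5,0]
    - [0.85,-0.5,0]
    - [0.85,-0.5,0]
    - [0.4,-0.25,0]
    - [0,0,0]
  twist:
    - [0,0,0]
    - [0,0,0]
    - [0,0,0]
    - [0,0,0]
    - [0,0,0]
    - [0,0,0]
    - [0,0,0]
    - [0,0,0]
  gripper: [1,-1,-1,-1,-1,-1,-1,-1]

```text
time: 33.25
tool_pos: [0.4678, 0.2091, 0.4057]
ee_rot: [3.142, -0.001, 1.469]
wrist_force: [-0.4, -0.8, -0.0]
width: 0.0414
finger_force: 0.0
```

Run:
```python
from h import *
state()
a=robot.snapshot('wrist');cv2.imwrite('pics/w7.png',a[...,::-1]);robot.snapshot('top')
for c in ['wrist','top']:
  for n in ['jar_0','plunger_top','guard_hinge','guard_fin','spent_jar','hub']: print(c,n,see(n,c,4))
print(S(-88,188),S(-30,188),S(22,188))
go(S(-88,188),.09,load()[2]+np.pi/2)
```

```text
t 33.25 tcp [0.4678 0.2091 0.4057] rpy [ 3.142e+00 -1.000e-03  1.469e+00] w 0.0414 F [-0.4 -0.8 -0. ]
wrist jar_0 [([0.47, 0.002, 0.0746], 0.63), ([0.4784, 0.1019, 0.0723], 0.23)]
wrist plunger_top [([0.4502, 0.2437, 0.0898], 0.85)]
wrist guard_hinge [([0.5624, 0.2332, 0.0677], 0.94)]
wrist guard_fin [([0.5143, 0.2365, 0.1082], 0.68)]
wrist spent_jar [([0.4608, 0.3614, 0.0018], 0.75)]
wrist hub []
top jar_0 [([0.47, 0.0014, 0.0793], 0.81), ([0.5622, -0.011, 0.0743], 0.75)]
top plunger_top []
top guard_hinge [([0.5646, 0.2361, 0.071], 0.83)]
top guard_fin [([0.5146, 0.2349, 0.1052], 0.49)]
top spent_jar [([0.5874, -0.2671, 0.0017], 0.88), ([0.432, -0.3406, 0.0002], 0.8), ([0.609, -0.1661, -0.0052], 0.65), ([0.4571, 0.3625, 0.001], 0.63)]
top hub [([0.4953, -0.0998, 0.0435], 0.4)]
[0.45605421 0.24216537] [0.51370343 0.23579612] [0.56538894 0.23008576]
shift if turned first [ 0.84 -0.42  3.39] shift in present frame [ 0.84 -0.42  3.39] twist [-0.    0.    0.04]
```

View pics/w7.png

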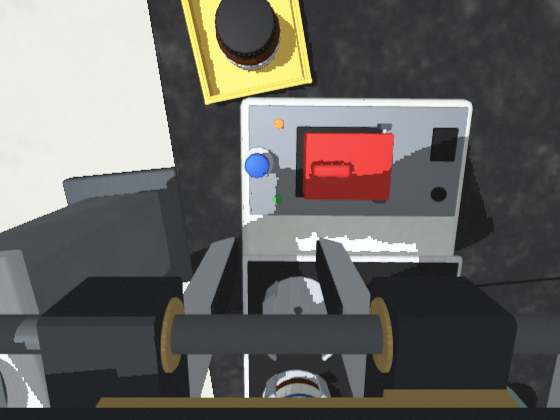

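The spent jar stands in the tray at (247,28). The plunger is at (257,164), the closed guard at (347,167) and its fin at (332,169). I'll compute precise positions.

Run:
```python
from h import *
print('plunger',ray('wrist',(257,164),.09).round(4),'fin top',ray('wrist',(332,166),.1195).round(4),ray('wrist',(332,176),.0945).round(4))
print(np.round(S(-30,188),4))
go([.4545,.2425],.09,load()[2]+np.pi/2)
```

```text
plunger [0.4576 0.2424 0.09  ] fin top [0.5145 0.2381 0.1195] [0.5174 0.2266 0.0945]
[0.5137 0.2358]
shift if turned first [ 0.84 -0.46  3.39] shift in present frame [ 0.84 -0.46  3.39] twist [-0.    0.    0.04]
```

>>> play_rows:
  translation:
    - [0.42,-0.21,0]
    - [0.42,-0.21,0]
    - [0,0,0.6]
    - [0,0,0.8]
    - [0,0,0.7]
    - [0,0,0.5]
    - [0,0,0.12]
    - [0,0,0]
  twist:
    - [0,0,0]
    - [0,0,0]
    - [0,0,0]
    - [0,0,0]
    - [0,0,0]
    - [0,0,0]
    - [0,0,0]
    - [0,0,0]
  gripper: [-1,-1,-1,-1,-1,-1,-1,-1]

```text
time: 34.75
tool_pos: [0.4558, 0.2422, 0.2961]
ee_rot: [-3.14, 0.001, 1.465]
wrist_force: [0.5, 0.4, -0.0]
width: 0.0006
finger_force: 0.0
```

>>> play_rows:
  translation:
    - [0,0,0.1]
    - [0,0,0.1]
    - [0,0,0.1]
    - [0,0,0]
    - [0,0,0]
  twist:
    - [0,0,0]
    - [0,0,0]
    - [0,0,0]
    - [0,0,0]
    - [0,0,0]
  gripper: [-1,-1,-1,-1,-1]

```text
time: 35.25
tool_pos: [0.4563, 0.2425, 0.2858]
ee_rot: [3.139, -0.001, 1.465]
wrist_force: [0.8, 1.2, 3.3]
width: 0.0005
finger_force: 1.5
```

>>> play_rows:
  translation:
    - [0,0,0.1]
    - [0,0,0.08]
    - [0,0,0]
    - [0,0,0]
  twist:
    - [0,0,0]
    - [0,0,0]
    - [0,0,0]
    - [0,0,0]
  gripper: [-1,-1,-1,-1]

```text
time: 35.65
tool_pos: [0.4564, 0.2425, 0.2782]
ee_rot: [3.139, -0.001, 1.465]
wrist_force: [1.2, 1.0, 6.4]
width: 0.0004
finger_force: 2.8
```

>>> play_rows:
  translation:
    - [0,0,0.07]
    - [0,0,0]
    - [0,0,0]
  twist:
    - [0,0,0]
    - [0,0,0]
    - [0,0,0]
  gripper: [-1,-1,-1]

```text
time: 35.95
tool_pos: [0.4564, 0.2425, 0.2757]
ee_rot: [3.139, -0.001, 1.465]
wrist_force: [0.8, 0.4, 6.3]
width: 0.0002
finger_force: 3.3
```

>>> play_rows:
  translation:
    - [0,0,0.04]
    - [0,0,0]
    - [0,0,0]
  twist:
    - [0,0,0]
    - [0,0,0]
    - [0,0,0]
  gripper: [-1,-1,-1]

```text
time: 36.25
tool_pos: [0.4563, 0.2425, 0.2754]
ee_rot: [3.139, -0.001, 1.465]
wrist_force: [-0.8, 0.3, 11.4]
width: 0.0007
finger_force: 5.7
```

>>> play_rows:
  translation:
    - [0,0,0.03]
    - [0,0,0]
    - [0,0,0]
  twist:
    - [0,0,0]
    - [0,0,0]
    - [0,0,0]
  gripper: [-1,-1,-1]

```text
time: 36.55
tool_pos: [0.4563, 0.2425, 0.2753]
ee_rot: [3.138, -0.002, 1.465]
wrist_force: [-2.9, -1.0, 16.3]
width: 0.0004
finger_force: 7.9
```

Plunger bottomed. I'll lift, then turn so the fingers close along the shaker's y.

>>> play_rows:
  translation:
    - [0,0,-0.3]
    - [0,0,-0.6]
    - [0,0,-0.8]
    - [0,0,-0.8]
    - [0,0,-0.6]
    - [0,0,0]
    - [0,0,0]
    - [0,0,0]
  twist:
    - [0,0,0]
    - [0,0,0]
    - [0,0,0]
    - [0,0,0]
    - [0,0,-0.66]
    - [0,0,-1]
    - [0,0,-1]
    - [0,0,-1]
  gripper: [-1,-1,-1,0,0,0,0,0]

```text
time: 37.35
tool_pos: [0.4555, 0.2422, 0.3944]
ee_rot: [-3.138, 0.001, 1.835]
wrist_force: [0.2, -0.5, 0.0]
width: 0.0371
finger_force: 0.0
```

>>> play_rows:
  translation:
    - [0,0,0]
    - [0,0,0]
    - [0,0,0]
    - [0,0,0]
    - [0,0,0]
    - [0,0,0]
    - [0,0,0]
    - [0,0,0]
  twist:
    - [0,0,-1]
    - [0,0,-1]
    - [0,0,-1]
    - [0,0,-1]
    - [0,0,-1]
    - [0,0,-1]
    - [0,0,-1]
    - [0,0,-1]
  gripper: [0,0,0,0,0,0,0,0]

```text
time: 38.15
tool_pos: [0.4555, 0.2422, 0.394]
ee_rot: [-3.138, -0.003, 2.635]
wrist_force: [0.1, -0.7, 0.8]
width: 0.0472
finger_force: 0.0
```

>>> play_rows:
  translation:
    - [0,0,0]
    - [0,0,0]
    - [0,0,0]
    - [0,0,0]
    - [0,0,0]
    - [0,0,0]
  twist:
    - [0,0,-1]
    - [0,0,-1]
    - [0,0,-1]
    - [0,0,-1]
    - [0,0,0]
    - [0,0,0]
  gripper: [0,0,0,0,0,0]

```text
time: 38.75
tool_pos: [0.4557, 0.2422, 0.3947]
ee_rot: [-3.14, -0.002, 3.029]
wrist_force: [-0.1, -0.6, 0.2]
width: 0.047
finger_force: 0.0
```

Run:
```python
from h import *
state()
a=robot.snapshot('wrist');cv2.imwrite('pics/w8.png',a[...,::-1]);robot.snapshot('top');robot.snapshot('scene')
for c in ['wrist','top','scene']:
  for n in ['guard_hinge','guard_fin','plunger_top','jar_0']: print(c,n,see(n,c,4))
go(S(-30,188),.1185,load()[2]+np.pi)
```

```text
t 38.75 tcp [0.4557 0.2422 0.3947] rpy [-3.140e+00 -2.000e-03  3.029e+00] w 0.047 F [-0.1 -0.6  0.2]
wrist guard_hinge []
wrist guard_fin [([0.511, 0.2374, 0.1092], 0.76)]
wrist plunger_top [([0.4512, 0.2441, 0.0864], 0.96)]
wrist jar_0 [([0.4719, 0.0027, 0.0742], 0.89), ([0.5658, -0.0065, 0.0782], 0.62)]
top guard_hinge [([0.5635, 0.2342, 0.0699], 0.72)]
top guard_fin [([0.5156, 0.2374, 0.1062], 0.64)]
top plunger_top []
top jar_0 [([0.469, 0.001, 0.0782], 0.78), ([0.5642, -0.0085, 0.0729], 0.69), ([0.5161, 0.2377, 0.1073], 0.3)]
scene guard_hinge [([0.5615, 0.2318, 0.0683], 0.87)]
scene guard_fin [([0.511, 0.2374, 0.1074], 0.78), ([0.7018, -0.3491, -0.0059], 0.65), ([0.5717, -0.0084, 0.0761], 0.26)]
scene plunger_top [([0.4535, 0.2418, 0.094], 0.61)]
scene jar_0 [([0.5656, -0.009, 0.0797], 0.53), ([0.4679, 0.004, 0.0735], 0.52)]
shift if turned first [-1.46 -0.    2.43] shift in present frame [-1.46 -0.    2.43] twist [-0.    0.   -0.01]
```

View pics/w8.png

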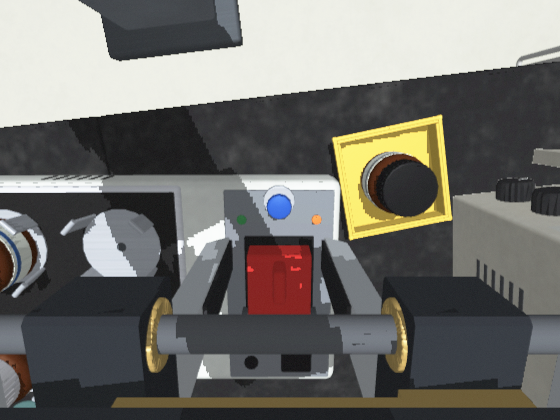

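The plunger is back up at (279,206) and the fin is at about (280,275), centred between the fingers. I'll go down and pinch it.

>>> play_rows:
  translation:
    - [-0.7,0.02,0]
    - [-0.76,0,0]
    - [0,0,0.6]
    - [0,0,0.7]
    - [0,0,0.6]
    - [0,0,0.4]
    - [0,0,0.15]
    - [0,0,0]
  twist:
    - [0,0,0]
    - [0,0,0]
    - [0,0,0]
    - [0,0,0]
    - [0,0,0]
    - [0,0,0]
    - [0,0,0]
    - [0,0,0]
  gripper: [0,0,0,0,0,0,0,0]

```text
time: 40.3
tool_pos: [0.5138, 0.2366, 0.2969]
ee_rot: [-3.141, -0.002, 3.031]
wrist_force: [-0.6, -0.3, 0.4]
width: 0.0467
finger_force: 0.0
```

>>> play_rows:
  translation:
    - [0,0,0]
    - [0,0,0]
    - [0,0,0]
    - [0,0,0]
    - [0,0,0]
    - [0,0,0]
    - [0,0,0]
  twist:
    - [0,0,0]
    - [0,0,0]
    - [0,0,0]
    - [0,0,0]
    - [0,0,0]
    - [0,0,0]
    - [0,0,0]
  gripper: [0,-1,-1,-1,-1,-1,-1]

```text
time: 41.0
tool_pos: [0.514, 0.237, 0.298]
ee_rot: [3.14, 0.0, 3.031]
wrist_force: [0.7, 1.8, 0.5]
width: 0.0096
finger_force: 30.0
```

Fin pinched. I'll follow the arc.

>>> play_rows:
  translation:
    - [-0.11,0,-0.13]
    - [-0.12,0,-0.11]
    - [-0.13,0,-0.1]
    - [-0.14,0,-0.09]
    - [-0.15,0,-0.07]
    - [-0.15,0,-0.06]
    - [0,0,0]
  twist:
    - [0,0,0]
    - [0,0,0]
    - [0,0,0]
    - [0,0,0]
    - [0,0,0]
    - [0,0,0]
    - [0,0,0]
  gripper: [-1,-1,-1,-1,-1,-1,-1]

```text
time: 41.7
tool_pos: [0.546, 0.2335, 0.3192]
ee_rot: [3.141, -0.004, 3.031]
wrist_force: [-1.0, 5.3, -7.4]
width: 0.0097
finger_force: 30.0
```

Run:
```python
from h import *
state()
s=robot.snapshot('scene');cv2.imwrite('pics/s2.png',cv2.resize(s[150:250,150:300,::-1],None,fx=5,fy=5,interpolation=cv2.INTER_CUBIC));
for c in ['scene']:
  for n in ['guard_hinge','guard_fin','start_top']: print(c,n,see(n,c,2))
```

```text
t 41.7 tcp [0.546  0.2335 0.3192] rpy [ 3.141 -0.004  3.031] w 0.0097 F [-1.   5.3 -7.4]
scene guard_hinge [([0.5606, 0.2332, 0.0688], 0.65), ([0.52, 0.0511, 0.0032], 0.59)]
scene guard_fin [([0.5394, 0.2331, 0.1268], 0.8), ([0.6985, -0.258, -0.0006], 0.46)]
scene start_top []
```

View pics/s2.png

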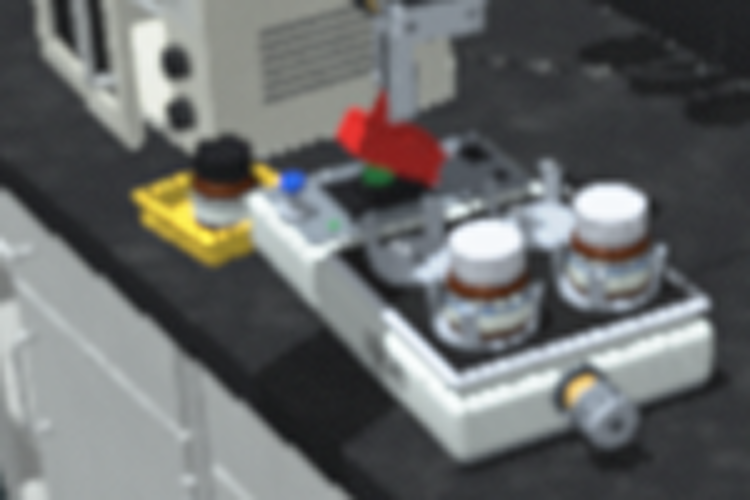

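The crop shows the guard lifted about 0.55 rad, the green button visible at (378,175), both white jars upright in their clamps, and the spent jar in the tray. I'll continue the arc.

>>> play_rows:
  translation:
    - [-0.16,0,-0.04]
    - [-0.16,0,-0.03]
    - [-0.165,0,0]
    - [-0.165,0,0]
    - [-0.16,0,0.03]
    - [-0.16,0,0.04]
    - [-0.12,0,0.05]
    - [0,0,0]
  twist:
    - [0,0,0]
    - [0,0,0]
    - [0,0,0]
    - [0,0,0]
    - [0,0,0]
    - [0,0,0]
    - [0,0,0]
    - [0,0,0]
  gripper: [-1,-1,-1,-1,-1,-1,-1,-1]

```text
time: 42.7
tool_pos: [0.5895, 0.2286, 0.3198]
ee_rot: [3.14, 0.0, 3.031]
wrist_force: [-2.7, 4.6, 1.6]
width: 0.0096
finger_force: 30.0
```

Run:
```python
from h import *
state()
for c in ['scene','top','wrist']:
  robot.snapshot(c)
  for n in ['guard_fin','start_top']: print(c,n,see(n,c,2))
h=S(22,188);print('hinge',h,'tcp in shaker x',(np.array(robot.get_obs()['tool_pos'][:2])-h)@[np.cos(load()[2]),np.sin(load()[2])])
```

```text
t 42.7 tcp [0.5895 0.2286 0.3198] rpy [3.14  0.    3.031] w 0.0096 F [-2.7  4.6  1.6]
scene guard_fin [([0.5758, 0.2299, 0.1375], 0.67)]
scene start_top [([0.5192, 0.0505, -0.0003], 0.65), ([0.5252, 0.2354, 0.0841], 0.55)]
top guard_fin [([0.5772, 0.229, 0.133], 0.45)]
top start_top []
wrist guard_fin [([0.5779, 0.2298, 0.1362], 0.63)]
wrist start_top [([0.5271, 0.2391, 0.0833], 0.65)]
hinge [0.56538894 0.23008576] tcp in shaker x 0.02374650865339253
```

>>> play_rows:
  translation:
    - [-0.12,0,0.05]
    - [-0.12,0,0.06]
    - [-0.1,0,0.08]
    - [-0.08,0,0.08]
    - [0,0,0]
  twist:
    - [0,0,0]
    - [0,0,0]
    - [0,0,0]
    - [0,0,0]
    - [0,0,0]
  gripper: [-1,-1,-1,-1,-1]

```text
time: 43.65
tool_pos: [0.6072, 0.2264, 0.3106]
ee_rot: [3.139, 0.008, 3.03]
wrist_force: [0.7, 4.5, 6.4]
width: 0.0096
finger_force: 30.0
```

Run:
```python
from h import *
state()
for c in ['scene','top','wrist']:
  robot.snapshot(c)
  for n in ['guard_fin']: print(c,n,see(n,c,2))
```

```text
t 43.65 tcp [0.6072 0.2264 0.3106] rpy [3.139 0.008 3.03 ] w 0.0096 F [0.7 4.5 6.4]
scene guard_fin [([0.5917, 0.2296, 0.1272], 0.69), ([0.7013, -0.3499, -0.0026], 0.48)]
top guard_fin []
wrist guard_fin [([0.5945, 0.2253, 0.1274], 0.88)]
```

The guard is at about 1.36 rad, past centre. I'll release and lift.

>>> play_rows:
  translation:
    - [0,0,0]
    - [0,0,0]
    - [0,0,0]
    - [0,0,0]
    - [0,0,0]
    - [0,0,-0.5]
    - [0,0,-0.8]
    - [0,0,-0.9]
  twist:
    - [0,0,0]
    - [0,0,0]
    - [0,0,0]
    - [0,0,0]
    - [0,0,0]
    - [0,0,0]
    - [0,0,0]
    - [0,0,0]
  gripper: [0.3,0.3,0.3,0.3,0.3,0.3,0.3,0.3]

```text
time: 44.75
tool_pos: [0.6057, 0.2263, 0.3946]
ee_rot: [-3.14, -0.003, 3.031]
wrist_force: [1.2, -0.3, -0.2]
width: 0.0609
finger_force: 0.0
```

>>> play_rows:
  translation:
    - [0.6,0,0]
    - [0.7,0,0]
    - [0.6,0,0]
    - [0,0,0]
    - [0,0,0]
    - [0,0,0]
  twist:
    - [0,0,0]
    - [0,0,0]
    - [0,0,0]
    - [0,0,0]
    - [0,0,0]
    - [0,0,0]
  gripper: [0,-1,-1,-1,-1,-1]

```text
time: 45.35
tool_pos: [0.5311, 0.2346, 0.3953]
ee_rot: [-3.141, 0.001, 3.03]
wrist_force: [1.1, 0.4, 0.2]
width: 0.0163
finger_force: 0.0
```

Run:
```python
from h import *
state()
for c in ['scene','top','wrist']:
  a=robot.snapshot(c)
  for n in ['guard_fin','start_top','guard_hinge']: print(c,n,see(n,c,2))
s=robot.snapshot('scene');cv2.imwrite('pics/s3.png',cv2.resize(s[150:250,150:300,::-1],None,fx=5,fy=5,interpolation=cv2.INTER_CUBIC));
print(S(-16,188));go(S(-16,188),.063,load()[2]+np.pi)
```

```text
t 45.35 tcp [0.5311 0.2346 0.3953] rpy [-3.141e+00  1.000e-03  3.030e+00] w 0.0163 F [1.1 0.4 0.2]
scene guard_fin [([0.6007, 0.2258, 0.1214], 0.8)]
scene start_top [([0.5224, 0.2377, 0.0845], 0.35)]
scene guard_hinge [([0.5615, 0.2317, 0.0681], 0.95), ([0.4569, 0.3553, 0.0012], 0.75)]
top guard_fin [([0.4968, -0.0968, 0.0393], 0.72), ([0.6045, 0.2267, 0.1225], 0.41)]
top start_top []
top guard_hinge [([0.5637, 0.2358, 0.0684], 0.8)]
wrist guard_fin [([0.603, 0.225, 0.1255], 0.92)]
wrist start_top [([0.5268, 0.2379, 0.0827], 0.71), ([0.5749, 0.0891, 0.0754], 0.51)]
wrist guard_hinge [([0.5604, 0.233, 0.0675], 0.63)]
[0.52761876 0.23425872]
shift if turned first [ 0.07 -0.02  3.81] shift in present frame [ 0.07 -0.02  3.81] twist [-0.    0.   -0.01]
```

View pics/s3.png

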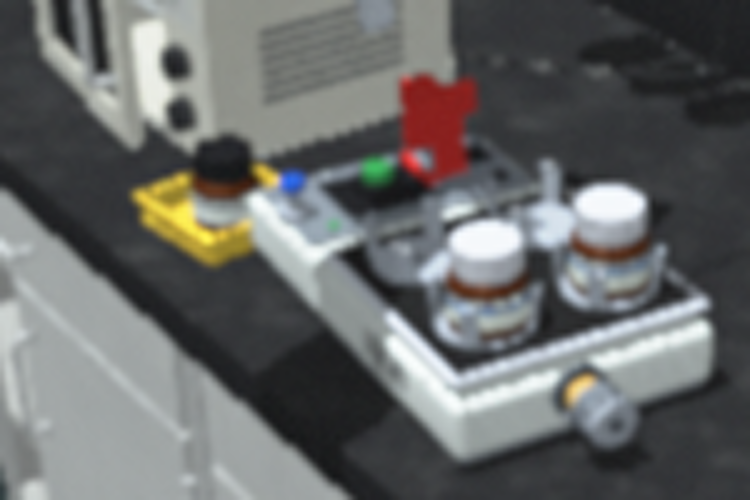

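The guard stays open (red, upright at (437,125)) and the green button is exposed at (378,172). I'll press start.

>>> play_rows:
  translation:
    - [0.09,0.02,0]
    - [0,0,0.6]
    - [0,0,0.8]
    - [0,0,0.7]
    - [0,0,0.5]
    - [0,0,0.15]
    - [0,0,0]
    - [0,0,0]
  twist:
    - [0,0,0]
    - [0,0,0]
    - [0,0,0]
    - [0,0,0]
    - [0,0,0]
    - [0,0,0]
    - [0,0,0]
    - [0,0,0]
  gripper: [-1,-1,-1,-1,-1,-1,-1,-1]

```text
time: 46.8
tool_pos: [0.5271, 0.2362, 0.2869]
ee_rot: [3.141, 0.002, 3.031]
wrist_force: [1.1, -0.6, 0.7]
width: 0.0006
finger_force: 0.0
```

>>> play_rows:
  translation:
    - [0,0,0.08]
    - [0,0,0.08]
    - [0,0,0.06]
    - [0,0,0]
    - [0,0,0]
  twist:
    - [0,0,0]
    - [0,0,0]
    - [0,0,0]
    - [0,0,0]
    - [0,0,0]
  gripper: [-1,-1,-1,-1,-1]

```text
time: 47.3
tool_pos: [0.5273, 0.2362, 0.2778]
ee_rot: [3.14, 0.003, 3.031]
wrist_force: [3.0, 1.4, 2.8]
width: 0.0005
finger_force: 1.7
```

>>> play_rows:
  translation:
    - [0,0,0.04]
    - [0,0,0]
    - [0,0,0]
  twist:
    - [0,0,0]
    - [0,0,0]
    - [0,0,0]
  gripper: [-1,-1,-1]

```text
time: 47.6
tool_pos: [0.5273, 0.2362, 0.2758]
ee_rot: [3.14, 0.002, 3.031]
wrist_force: [2.9, 1.1, 4.7]
width: 0.0003
finger_force: 2.3
```

>>> play_rows:
  translation:
    - [0,0,0.04]
    - [0,0,0]
    - [0,0,0]
  twist:
    - [0,0,0]
    - [0,0,0]
    - [0,0,0]
  gripper: [-1,-1,-1]

```text
time: 47.9
tool_pos: [0.5273, 0.2362, 0.2754]
ee_rot: [3.14, 0.003, 3.031]
wrist_force: [1.8, 0.3, 9.4]
width: 0.0005
finger_force: 4.6
```

>>> play_rows:
  translation:
    - [0,0,0.03]
    - [0,0,0]
    - [0,0,0]
  twist:
    - [0,0,0]
    - [0,0,0]
    - [0,0,0]
  gripper: [-1,-1,-1]

```text
time: 48.2
tool_pos: [0.5272, 0.2362, 0.2753]
ee_rot: [3.14, 0.003, 3.031]
wrist_force: [0.1, 0.7, 13.1]
width: 0.0004
finger_force: 6.6
```

Pressed. I'll lift, go over behind the guard, and push it forward.

>>> play_rows:
  translation:
    - [0,0,-0.3]
    - [0,0,-0.7]
    - [0,0,-0.8]
    - [0,0,-0.8]
    - [0,0,-0.3]
    - [-0.6,0,0]
    - [-0.8,0,0]
    - [-0.8,0,0]
  twist:
    - [0,0,0]
    - [0,0,0]
    - [0,0,0]
    - [0,0,0]
    - [0,0,0]
    - [0,0,0]
    - [0,0,0]
    - [0,0,0]
  gripper: [-1,-1,-1,-1,-1,-1,-1,-1]

```text
time: 49.0
tool_pos: [0.6145, 0.2262, 0.3861]
ee_rot: [-3.14, -0.005, 3.031]
wrist_force: [0.7, 0.3, 0.6]
width: 0.0002
finger_force: 0.0
```

>>> play_rows:
  translation:
    - [-0.7,0,0]
    - [0,0,0]
    - [0,0,0.6]
    - [0,0,0.7]
    - [0,0,0.5]
    - [0,0,0]
    - [0,0,0]
  twist:
    - [0,0,0]
    - [0,0,0]
    - [0,0,0]
    - [0,0,0]
    - [0,0,0]
    - [0,0,0]
    - [0,0,0]
  gripper: [-1,-1,-1,-1,-1,-1,-1]

```text
time: 49.7
tool_pos: [0.6413, 0.2233, 0.3152]
ee_rot: [-3.14, -0.003, 3.031]
wrist_force: [-0.1, 0.2, 0.1]
width: 0.0005
finger_force: 0.0
```

>>> play_rows:
  translation:
    - [0.1,0,0]
    - [0.2,0,0]
    - [0.2,0,0]
    - [0.2,0,0]
    - [0.2,0,0]
    - [0.2,0,0]
    - [0.2,0,0]
    - [0,0,0]
  twist:
    - [0,0,0]
    - [0,0,0]
    - [0,0,0]
    - [0,0,0]
    - [0,0,0]
    - [0,0,0]
    - [0,0,0]
    - [0,0,0]
  gripper: [-1,-1,-1,-1,-1,-1,-1,-1]

```text
time: 50.5
tool_pos: [0.5923, 0.2286, 0.3267]
ee_rot: [3.136, 0.023, 3.03]
wrist_force: [7.4, -1.5, 17.2]
width: 0.0007
finger_force: 7.8
```

Run:
```python
from h import *
state()
for c in ['scene','wrist']:
  robot.snapshot(c)
  for n in ['guard_fin','start_top']: print(c,n,see(n,c,2))
```

```text
t 50.5 tcp [0.5923 0.2286 0.3267] rpy [3.136 0.023 3.03 ] w 0.0007 F [ 7.4 -1.5 17.2]
scene guard_fin [([0.5696, 0.2324, 0.1353], 0.75)]
scene start_top [([0.5232, 0.2378, 0.0838], 0.58)]
wrist guard_fin [([0.5732, 0.2293, 0.1333], 0.72)]
wrist start_top [([0.5299, 0.2368, 0.0799], 0.98)]
```

>>> play_rows:
  translation:
    - [0,0,-0.15]
    - [0.15,0,-0.05]
    - [0.2,0,-0.05]
    - [0.2,0,0]
    - [0,0,0]
  twist:
    - [0,0,0]
    - [0,0,0]
    - [0,0,0]
    - [0,0,0]
    - [0,0,0]
  gripper: [-1,-1,-1,-1,-1]

```text
time: 51.3
tool_pos: [0.567, 0.2317, 0.3253]
ee_rot: [-3.141, -0.003, 3.032]
wrist_force: [-0.6, -0.1, 0.4]
width: 0.0007
finger_force: 0.0
```

Run:
```python
from h import *
state()
for c in ['scene','wrist']:
  robot.snapshot(c)
  for n in ['guard_fin','start_top']: print(c,n,see(n,c,2))
```

```text
t 51.3 tcp [0.567  0.2317 0.3253] rpy [-3.141e+00 -3.000e-03  3.032e+00] w 0.0007 F [-0.6 -0.1  0.4]
scene guard_fin [([0.5138, 0.2366, 0.1067], 0.72)]
scene start_top [([0.5653, -0.0, 0.0795], 0.58)]
wrist guard_fin [([0.5115, 0.2355, 0.1074], 0.67)]
wrist start_top []
```

The guard has fallen shut. I'll retreat upward and do a final check.

>>> play_rows:
  translation:
    - [0,0,-0.6]
    - [0,0,-0.8]
    - [0,0,-0.8]
    - [0,0,-0.4]
    - [0,0,0]
    - [0,0,0]
  twist:
    - [0,0,0]
    - [0,0,0]
    - [0,0,0]
    - [0,0,0]
    - [0,0,0]
    - [0,0,0]
  gripper: [-1,-1,-1,-1,-1,-1]

```text
time: 52.2
tool_pos: [0.5687, 0.2313, 0.4296]
ee_rot: [-3.141, -0.0, 3.031]
wrist_force: [0.2, -0.5, -0.9]
width: 0.0007
finger_force: 0.0
```

Run:
```python
from h import *
state()
for c in ['scene','top']:
  s=robot.snapshot(c)
  for n in ['guard_fin','jar_0','spent_jar','tape_roll','carton','red_bottle','timer']: print(c,n,see(n,c,5))
s=robot.snapshot('scene');cv2.imwrite('pics/s4.png',cv2.resize(s[150:300,150:350,::-1],None,fx=4,fy=4,interpolation=cv2.INTER_CUBIC))
```

```text
t 52.2 tcp [0.5687 0.2313 0.4296] rpy [-3.141 -0.     3.031] w 0.0007 F [ 0.2 -0.5 -0.9]
scene guard_fin [([0.5117, 0.2391, 0.108], 0.73)]
scene jar_0 [([0.5665, -0.0027, 0.08], 0.85), ([0.4684, 0.0007, 0.0767], 0.8), ([0.4823, 0.1005, 0.0715], 0.42)]
scene spent_jar [([0.5916, -0.2703, 0.0007], 0.74), ([0.6094, -0.1665, 0.0022], 0.71), ([0.4541, 0.3574, 0.0006], 0.69), ([0.4277, -0.3439, -0.0011], 0.57), ([0.7122, -0.1741, -0.0009], 0.25)]
scene tape_roll []
scene carton [([0.4365, -0.506, -0.002], 0.8), ([0.4535, 0.2428, 0.0929], 0.27)]
scene red_bottle [([0.7109, -0.1726, -0.0], 0.72)]
scene timer []
top guard_fin [([0.5129, 0.2401, 0.1069], 0.54)]
top jar_0 [([0.4676, 0.0021, 0.0813], 0.85), ([0.5637, -0.0031, 0.0765], 0.67)]
top spent_jar [([0.5871, -0.2696, 0.0025], 0.79), ([0.6097, -0.1642, -0.0032], 0.6), ([0.4323, -0.3409, 0.0007], 0.53), ([0.4565, 0.36, 0.0014], 0.46)]
top tape_roll [([0.7096, -0.1709, 0.0013], 0.37)]
top carton [([0.4372, -0.504, -0.0019], 0.74)]
top red_bottle [([0.7092, -0.1664, 0.0005], 0.98), ([0.5695, -0.0093, 0.0764], 0.5)]
top timer [([0.5133, 0.2394, 0.1079], 0.7), ([0.6944, -0.256, -0.0025], 0.64), ([0.4555, 0.3618, 0.0027], 0.29)]
```

View pics/s4.png

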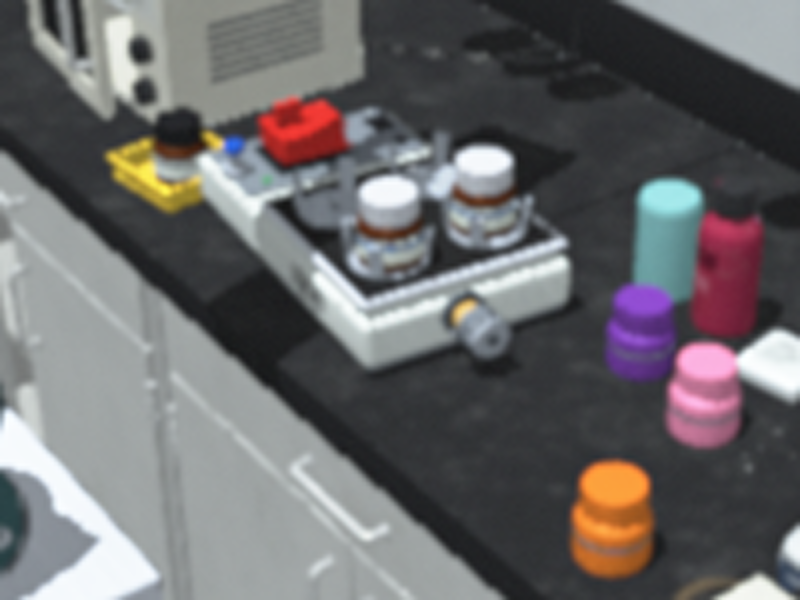

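The final crop shows:
- The guard is closed at (303,130), the plunger is up at (235,145) and the hub is at (480,325).
- Both white jars stand in their clamps at (390,225) and (483,195), and the spent jar stands in the tray at (178,145).
- The bystanders it shows (red bottle, timer) and the look-alikes haven't moved, and the object at its lower right edge is the balance.

I'll hand in.

```bash
python3 -c "
from bench import robot
print(robot.close_job())"
```

```text
the job is handed in; nothing more can be done
None
```

The job is handed in with every step done in the order asked: shaft float checked and hub pushed home, spent jar in the tray, both white-lidded jars in clamps 0 and 2, reset plunger pressed and back up, start pressed, guard closed; the hand-in returned no verdict.

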